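# Unpack a framed mirror onto its display easel and pile the spacer boards

### The arm

A 6-joint arm with a two-finger parallel gripper is mounted at the origin on the work surface. World frame = base frame: x ahead of the robot, y to its left, z up, the work surface at z = 0. Lengths are in m, angles in degrees, forces in N, time in s.
With the tool pointing down it reaches from about 0.325 to 0.9 m from the base axis. Payload 6.1 kg.
Tool frame: the origin (TCP) lies midway between the tips of the shut fingers; the grasp point (between the pads) lies 19 mm behind it (arm.hold_point_z is the distance from the TCP to the grasp point, in m); z points along the fingers, y is the direction in which the jaws open and shut (so a half turn about z gives the same grasp; the last joint's range is limited). The gripper opens to 87 mm and grips with 3 to 60 N. Pads are 19 mm wide; open, the fingers measure 117 mm over their backs; the gripper's body (75 mm by 190 mm) begins 51 mm behind the grasp point.
Start: joints at [-7.225, 12.628, 87.462, -0, 79.91, -7.225], TCP at [0.625, -0, 0.223] pointing down, gripper open.
Joint ranges: [-170.65, 170.65], [-52.31, 119.04], [5.05, 147.46], [-71.25, 251.25], [11.57, 151.72], [-153.62, 153.62]. Speed limits (degrees/s): [147.25, 147.25, 172.46, 180, 180, 180].

### API

Orientations are given as a 3x3 rotation matrix whose columns are the frame's x, y, z axes.
In Python, from rig import arm gives the robot as it stands. The module is installed in compiled form; this text tells all that it offers.
- The arm moves only by the tool apply_moves, never from a script. Its argument "series" is a list of rows, each an object with "delta_pos": the shift along the tool's x, y, z in mm, a list of three; "turn": the turn, a rotation vector about the tool's x, y, z in rad, a list of three; "claw": the opening, from 0 (shut) to 1 (fully open). In form: [{"delta_pos": [dx, dy, dz], "turn": [ax, ay, az], "claw": claw}, ...]. A call has 1 to 20 rows; each row shifts and turns the commanded pose from where the row before left it, along the tool's axes as they then stand; what a row does not reach is not made up. A row lasts 1/12 s, in which the tool goes at most 41.7 mm and 7.16 degrees, less where a joint would pass 70% of its speed; a pose out of reach is approached as far as the arm can. A call with a gripper value outside its range is refused whole. The fingers move at their own pace and stop on an object; the grip force is fixed at half the most. Time passes only in rows, so rows that do not move let the fingers close. It gives the time, the measured TCP pose, the force and the opening at its end, in the units of the state.
- arm.sense(): the state, without advancing time (a new reading comes with each control period).
- arm.grab_frame(name): name is "scene" or "side" or "wrist"; returns a dict with "frame" (420x560x3 uint8, blue, green, red), "range_z" (420x560 float32, m along the optical axis (not along the pixel's ray), 0 where there is no reading), "K" (3x3 intrinsics, pixels), "camera_from_world" (4x4, takes a point from world to camera coordinates); the wrist camera has in their place "hand_eye" (4x4, takes a point from camera to tool coordinates, whose origin is the TCP and whose axes are the flange's). Camera axes: x right, y down, z forward; pixel columns grow to the right and rows downward; lengths in m; the calibration is good to about 2 mm. A picture is of the moment at which its call begins: read the wrist's pose just before it.
- arm.hand_in(): hands the job in, once; it reports no verdict.
The state is a dict: "t": time; "joint_pos": joint angles; "joint_velocities": joint speeds; "joint_torque": joint torques, N m; "eef_pos": TCP position; "tcp_rot": TCP orientation; "ft_force": force on the tool from outside, world axes, zero at the start; "moment": the same for the moment, N m; "opening": opening from 0.0 (shut) to 1.0 (fully open).
Only numpy, scipy, OpenCV 4.12 (cv2) and the standard library are available. Lean on these libraries where they do the work, as an engineer would, in place of code of your own. Each camera call takes 0.05 s, during which the arm holds its last target.

### The job

The last mirror of a delivery lies on the shop counter, stacked between two plywood spacer boards. Unpack it: lean the mirror on the empty display easel, glass outward and upright, back flat against the panel and foot on the lip, setting it down gently, and add both spacer boards to the pile of boards already set aside at the other side of the counter, flat and squarely one on top of the other. Leave the other things on the counter where they are.

Things in the scene. Friction and masses are not known exactly. Their poses are not given: they have to be found in the camera images.
- mirror_c (a point): Centre (half-way up) of the mirror in the stack: a flat block 150 (its x) x 58 (its y) x 16 mm (its z), a wooden frame round a pale glass pane, about 0.16 kg. Its z axis comes out of the glass; it lies glass up, between the two spacer boards, its ends showing beyond them. The same end for end.
- board_upper_c (a point): Centre of the upper spacer board, on top of the mirror: a plain loose rectangle of plywood 120 (its x) x 64 (its y) x 10 mm (its z), 0.055 kg. It stands out about 3 mm beyond the mirror at each long side; the mirror stands out 15 mm beyond it at each end. The layers are not quite square on one another.
- board_lower_c (a point): Centre of the lower spacer board, lying on the counter under the mirror, the same in every way. From the counter up the stack is board, mirror, board: 36 mm high.
- pile_top_c (a point): Centre of the upper of the two loose boards that already lie as a pile on the counter (20 mm high together), of the same plywood and size as the spacer boards of the stack. The stack is on the left and the pile on the right of the counter, or the other way round. Its x axis runs along the 120 mm side.
- easel_place (a point): Foot of the empty easel's place: the point, mid-width, where the front of its sloped panel meets the lip. x runs up the slope, y along the lip, z square out of the panel. A mirror in place stands with a short side on the lip and its back on the panel, its centre 75 mm in x, 0 in y and 8 mm in z of this frame.
- easel: The empty one of two like timber display easels side by side, fixed, 100 mm wide, 150 deep, 115 high; origin mid-underside, x to its rear. Its panel, 155 mm long up the slope, rises at 34 degrees above level away from the robot, which it roughly faces; the lip at its foot stands 12 mm out of the panel.
- easel_full: The other easel, just like it, with a mirror of the same kind already on show on it (fixed; leave it). Either easel may be the left one.
- mirror: The same mirror as mirror_c, its origin at the centre of its underside.
- jar_a: Sweet jar with a red lid, 90 mm across, 110 mm high, origin at its underside; a bystander.
- jar_b: Another jar just like it; a bystander.
- water_a: Water bottle 56 mm across, 170 mm high, origin at its underside; a bystander.
- water_b: Another water bottle like it; a bystander.
- calculator: Pocket calculator 105 x 75 x 16 mm, origin at its underside; a bystander.
- stapler: Stapler 120 x 30 x 45 mm, origin at its underside; a bystander.
- tape_dispenser: Desk tape dispenser 125 x 46 x 60 mm, origin at its underside; a bystander.
There are look-alikes about, which are no part of the job. What is shaped like the part that bears board_lower_c but purple is not meant.

How it is judged (in metres and radians):
At the end, for the whole second after the job is handed in: The mirror leans on the empty easel, glass outward: centre 67-83 mm up from the lip, within 18 mm of its middle, back within 6 mm and 0.1 rad of the panel, upright to 0.15 rad. Both boards lie flat on the pile, one on the other, within 18 mm and 0.17 rad of its top board, which moved under 30 mm (x of mirror_c in the frame of easel_place between 0.067 and 0.083 m and y of mirror_c in the frame of easel_place between -0.018 and 0.018 m and z of mirror_c in the frame of easel_place between 0 and 0.014 m and angle between the z axis of mirror_c and the z axis of easel_place, either way round below 0.1 rad and angle between the x axis of mirror_c and the x axis of easel_place, either way round below 0.15 rad and angle between mirror_c's own z axis and vertical below 1.2 rad and ((height (world z) of board_upper_c between 0.021 and 0.029 m and horizontal distance between each of board_upper_c, board_lower_c and pile_top_c below 0.018 m and angle between the x axis of each of board_upper_c, board_lower_c and the x axis of pile_top_c, either way round below 0.17 rad and angle between each of board_upper_c, board_lower_c's own z axis and vertical below 0.06 rad and height (world z) of board_lower_c between 0.031 and 0.039 m) or (height (world z) of board_upper_c between 0.031 and 0.039 m and horizontal distance between each of board_upper_c, board_lower_c and pile_top_c below 0.018 m and angle between the x axis of each of board_upper_c, board_lower_c and the x axis of pile_top_c, either way round below 0.17 rad and angle between each of board_upper_c, board_lower_c's own z axis and vertical below 0.06 rad and height (world z) of board_lower_c between 0.021 and 0.029 m)) and distance of pile_top_c from where it was at the start of the episode below 0.03 m and angle between pile_top_c's own z axis and vertical below 0.06 rad); the robot touches nothing.
It fails at once if another thing on the counter is moved by more than 40 mm (distance of any of jar_a, jar_b, water_a, water_b, calculator, stapler, tape_dispenser from where it was at the start of the episode above 0.04 m).
It fails at once if the mirror is dropped on or knocked against the easel (over 50 N) (contact force between mirror and easel above 50 N).
It also fails if it takes over 72 s, if anything falls off the work surface, if the arm or the gripper's body presses on something with over 40 N, if the wrist force passes 120 N, or if a joint passes its speed limit or range.

## Working session

There is one attempt and no reset: what is moved stays moved. The work goes in short steps, Python scripts to look and compute and a tool call to move; the robot and the scene stay as the last step left them, time stands still between calls to the robot, and variables do not carry over. Pictures are saved under pics/ and viewed, and the job is handed in when it is done.

Besides the shell and the picture viewer there is one more tool, called after "Request:" by a JSON object that holds its "api" and its "payload", one argument or row to a line. apply_moves: Moves the arm, as the interface text tells. Its arguments: {"type":"object","properties":{"series":{"type":"array","items":{"type":"object","properties":{"delta_pos":{"type":"array","items":{"type":"number"}},"turn":{"type":"array","items":{"type":"number"}},"claw":{"type":"number"}}}}},"required":["series"]}

```bash
mkdir -p pics; cat > h.py <<'E'
import numpy as np, cv2
from rig import arm
def grab(n,save=None):
    f=arm.grab_frame(n)
    if save: cv2.imwrite('pics/'+save+'.png',f['frame'])
    return f
def cloud(f,s=None):
    z=f['range_z'];K=f['K'];v,u=np.mgrid[0:z.shape[0],0:z.shape[1]]
    P=np.stack([(u-K[0,2])*z/K[0,0],(v-K[1,2])*z/K[1,1],z],-1)
    if 'camera_from_world' in f: T=np.linalg.inv(f['camera_from_world'])
    else:
        T=np.eye(4);T[:3,:3]=np.array(s['tcp_rot']);T[:3,3]=s['eef_pos'];T=T@f['hand_eye']
    W=P@T[:3,:3].T+T[:3,3]; W[z<=0]=np.nan
    return W
E
python3 - <<'E'
from h import *
print(arm.sense())
for n in ['scene','side','wrist']:
    f=grab(n,n+'0'); print(n,f['K'].tolist()); print(np.round(f.get('camera_from_world',f.get('hand_eye')),3).tolist())
    np.save('pics/'+n+'0.npy',f['range_z'])
E
```

```text
{'t': 0.0, 'joint_pos': array([-7.22693808e+00,  1.26759255e+01,  8.75271537e+01, -8.63879377e-04,
        7.99108158e+01, -7.22593503e+00]), 'joint_velocities': array([-0.02388689,  0.09622806,  0.02133056,  0.09257039, -0.01310718,
        0.11718788]), 'joint_torque': array([-1.67445501e-05, -4.94609964e+01, -3.87383544e+01,  6.99962187e-02,
        5.70271199e-02, -1.42064664e-04]), 'eef_pos': array([6.24362056e-01, 5.07759091e-05, 2.21417049e-01]), 'tcp_rot': array([[ 1.50825493e-05,  9.99998052e-01, -1.97391586e-03],
       [ 9.99999972e-01, -1.46180296e-05,  2.35343226e-04],
       [ 2.35313913e-04, -1.97391936e-03, -9.99998024e-01]]), 'ft_force': array([-0.69134245, -0.50035445,  0.53874565]), 'moment': array([-0.00017222, -0.02784835,  0.01473258]), 'opening': 1.0037074157547177}
scene [[545.334694498926, 0.0, 278.2856941846949], [0.0, 545.334694498926, 209.63395677068752], [0.0, 0.0, 1.0]]
[[0.122, 0.992, -0.007, -0.112], [0.733, -0.095, -0.673, -0.337], [-0.669, 0.077, -0.739, 1.73], [0.0, 0.0, 0.0, 1.0]]
side [[497.2819980130144, 0.0, 275.6571537727631], [0.0, 497.2819980130144, 205.3201859291143], [0.0, 0.0, 1.0]]
[[-0.978, -0.207, -0.005, 0.51], [-0.138, 0.671, -0.728, 0.099], [0.154, -0.712, -0.685, 1.21], [0.0, 0.0, 0.0, 1.0]]
wrist [[354.1916011918641, 0.0, 278.9309852120295], [0.0, 354.1916011918641, 210.09974744458256], [0.0, 0.0, 1.0]]
[[-0.0, -0.953, -0.304, 0.085], [1.0, -0.0, 0.001, -0.0], [-0.001, -0.304, 0.953, -0.163], [0.0, 0.0, 0.0, 1.0]]
```

View pics/scene0.png

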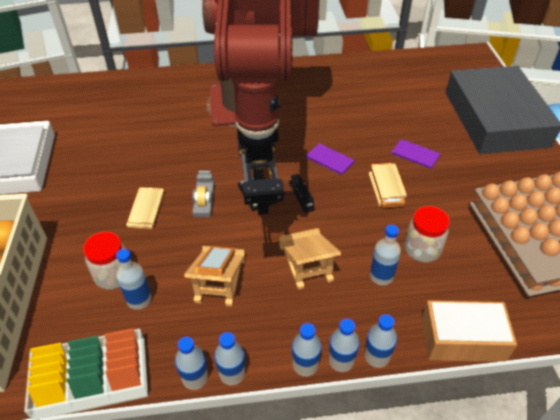

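View pics/side0.png

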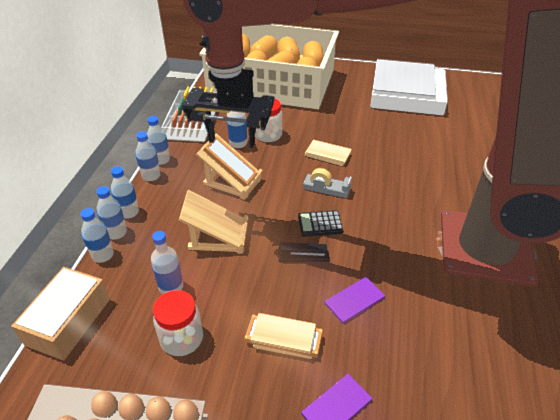

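View pics/wrist0.png

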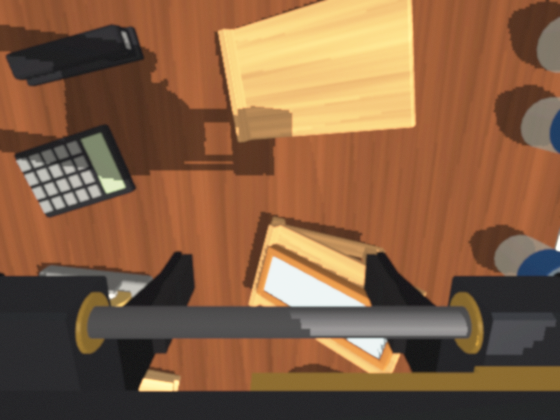

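The scene view shows the stack at (388,185), the pile at (145,207), the empty easel at (310,257) and the full easel at (216,270). The purple boards are look-alikes. Next I measure the poses.

```bash
cat > m.py <<'E'
from h import *
def rect(W,m):
    p=W[m][:,:2].astype(np.float32); (c,s,a)=cv2.minAreaRect(p)
    if s[0]<s[1]: s=(s[1],s[0]);a+=90
    return np.round(c,4),np.round(s,4),round((a+90)%180-90,1),len(p),np.median(W[m][:,2])
E
python3 - <<'E'
from m import *
for n in ['scene','side']:
    f=grab(n); W=cloud(f)
    v,u=np.mgrid[0:420,0:560]
    boxes={'scene':dict(stack=(360,160,415,215),pile=(120,180,170,235)),'side':dict(stack=(235,305,335,365),pile=(300,138,355,170))}[n]
    for k,(a,b,c,d) in boxes.items():
        m=(u>=a)&(u<c)&(v>=b)&(v<d)&np.isfinite(W[...,2])
        z=W[...,2]
        print(n,k,'hist',np.histogram(z[m],np.arange(-.004,.046,.004))[0])
        for lo,hi in ([(.031,.042),(.020,.0305)] if k=='stack' else [(.015,.026)]):
            mm=m&(z>lo)&(z<hi); print(lo,rect(W,mm))
    # easel panel
    a,b,c,d={'scene':(280,225,345,265),'side':(180,190,250,250)}[n]
    m=(u>=a)&(u<c)&(v>=b)&(v<d)&np.isfinite(W[...,2])&(W[...,2]>.02)
    P=W[m]; best=None; rng=np.random.default_rng(0)
    for _ in range(500):
        q=P[rng.choice(len(P),3,False)]; nn=np.cross(q[1]-q[0],q[2]-q[0]); nn/=np.linalg.norm(nn)+1e-12
        i=abs((P-q[0])@nn)<.003
        if best is None or i.sum()>best.sum(): best=i
    Q=P[best]; c0=Q.mean(0); nn=np.linalg.svd(Q-c0)[2][2]; nn*=np.sign(nn[2])
    print('panel n',nn,'tilt',np.degrees(np.arccos(nn[2])),'yaw of uphill',np.degrees(np.arctan2(-nn[1],-nn[0])),len(Q))
    h=np.array([-nn[0],-nn[1],0]);h/=np.linalg.norm(h); ys=np.cross(nn,0*h+ (h-nn*(h@nn))/np.linalg.norm(h-nn*(h@nn)))
    xs=np.cross(ys,nn)
    xy=np.c_[(Q-c0)@xs,(Q-c0)@ys].astype(np.float32); r=cv2.minAreaRect(xy); print(r, 'centre', c0+r[0][0]*xs+r[0][1]*ys, 'x',xs,'y',ys)
    print('extent x',np.percentile(xy[:,0],[0,1,99,100]),'y',np.percentile(xy[:,1],[0,1,99,100]))
E
```

```text
scene stack hist [654 984 139  57  54  51  61 102  68 319 442  41]
0.031 (array([0.4363, 0.354 ]), array([0.1353, 0.0659]), -0.9, 816, np.float64(0.036449889355311016))
0.02 (array([0.4301, 0.3524]), array([0.156 , 0.0633]), -0.1, 205, np.float64(0.025749406342577164))
scene pile hist [659 922 138  56  62 354 457  51   1   0   0   0]
0.015 (array([ 0.4222, -0.2831]), array([0.125 , 0.0671]), -11.0, 875, np.float64(0.020425311004851787))
panel n [-0.5460404  -0.08356547  0.83358065] tilt 33.531666749576765 yaw of uphill 8.700978813896281 1111
((-0.006406411528587341, 0.0006481781601905823), (0.10056451708078384, 0.16732127964496613), 89.50949096679688) centre [0.65013171 0.10258352 0.07033063] x [0.82398722 0.12610217 0.55239778] y [-0.15127771  0.9884913   0.        ]
extent x [-0.0900017  -0.08562352  0.07482703  0.07731576] y [-0.04931749 -0.04880856  0.04959279  0.05160856]
side stack hist [2554  786   94  106   77   41  198  210  130 1255  359    0]
0.031 (array([0.4308, 0.3564]), array([0.1201, 0.0661]), -0.5, 1671, np.float64(0.034735323263438755))
0.02 (array([0.4302, 0.3562]), array([0.1504, 0.0675]), -0.4, 456, np.float64(0.024419429079970856))
side pile hist [720 243  39  33 103 385 112   1   0   0   0   0]
0.015 (array([ 0.4235, -0.2804]), array([0.1206, 0.0705]), -12.4, 549, np.float64(0.018372028760344383))
panel n [-0.55316752 -0.08142271  0.82908144] tilt 33.99550458133247 yaw of uphill 8.373443698215844 1802
((0.0006007477641105652, -0.04634419083595276), (0.16150060296058655, 0.20218180119991302), 2.9475462436676025) centre [0.66015996 0.06269361 0.06969796] x [0.82024338 0.12073456 0.55912786] y [-1.45624490e-01  9.89339935e-01 -1.38777878e-17]
extent x [-0.08504473 -0.07804516  0.07581276  0.07742629] y [-0.15145366 -0.05205984  0.04850895  0.05077212]
```

```bash
cat > plan.py <<'E'
from h import *
from scipy.spatial.transform import Rotation as Ro, Slerp
import json
def down(yaw,tilt=0,tdir=None):
    y=np.radians(yaw); x=np.array([np.cos(y),np.sin(y),0]); z=np.array([0,0,-1.]); return np.c_[x,np.cross(z,x),z]
def plan(waypts,start=None,claw=1,dp=0):
    """waypts: list of (pos,R or None,n)"""
    if start is None:
        s=arm.sense(); p=np.array(s['eef_pos']);R=np.array(s['tcp_rot'])
    else: p,R=map(np.array,start)
    rows=[]
    for tp,tR,n in waypts:
        tp=np.array(tp,float); tR=R if tR is None else np.array(tR)
        p0,R0=p.copy(),R.copy(); rv=Ro.from_matrix(R0.T@tR).as_rotvec()
        for i in range(1,n+1):
            a=i/n; gp=p0+a*(tp-p0); gR=R0@Ro.from_rotvec(rv*a).as_matrix()
            d=np.round(R.T@(gp-p)*1000,dp); t=np.round(Ro.from_matrix(R.T@gR).as_rotvec(),3)
            p=p+R@d/1000; R=R@Ro.from_rotvec(t).as_matrix()
            rows.append(dict(delta_pos=d.tolist(),turn=t.tolist(),claw=claw))
            assert np.linalg.norm(d)<41 and np.linalg.norm(t)<.124,(d,t)
        print(len(rows),'->',np.round(p,4))
    print(json.dumps(rows).replace(' ',''))
    return p,R
E
python3 - <<'E'
from plan import *
plan([((.431,.355,.15),down(180),18)])
E
```

```text
18 -> [0.4305 0.3547 0.1501]
[{"delta_pos":[20.0,-11.0,4.0],"turn":[-0.0,-0.0,-0.087],"claw":1},{"delta_pos":[20.0,-9.0,4.0],"turn":[-0.0,-0.0,-0.088],"claw":1},{"delta_pos":[22.0,-7.0,4.0],"turn":[-0.0,-0.0,-0.087],"claw":1},{"delta_pos":[21.0,-5.0,4.0],"turn":[-0.0,-0.0,-0.087],"claw":1},{"delta_pos":[23.0,-4.0,4.0],"turn":[-0.0,-0.0,-0.087],"claw":1},{"delta_pos":[22.0,-1.0,4.0],"turn":[-0.0,-0.0,-0.088],"claw":1},{"delta_pos":[22.0,1.0,4.0],"turn":[-0.0,-0.0,-0.087],"claw":1},{"delta_pos":[23.0,2.0,4.0],"turn":[-0.0,-0.0,-0.087],"claw":1},{"delta_pos":[22.0,4.0,4.0],"turn":[-0.0,-0.001,-0.087],"claw":1},{"delta_pos":[21.0,7.0,4.0],"turn":[-0.0,0.0,-0.088],"claw":1},{"delta_pos":[21.0,8.0,4.0],"turn":[-0.0,0.0,-0.087],"claw":1},{"delta_pos":[20.0,10.0,4.0],"turn":[-0.0,0.0,-0.087],"claw":1},{"delta_pos":[20.0,12.0,4.0],"turn":[-0.0,0.0,-0.087],"claw":1},{"delta_pos":[18.0,13.0,4.0],"turn":[-0.0,0.0,-0.088],"claw":1},{"delta_pos":[17.0,15.0,4.0],"turn":[-0.001,0.0,-0.087],"claw":1},{"delta_pos":[15.0,16.0,4.0],"turn":[0.0,0.0,-0.087],"claw":1},{"delta_pos":[14.0,18.0,4.0],"turn":[0.0,0.0,-0.088],"claw":1},{"delta_pos":[13.0,18.0,4.0],"turn":[0.0,-0.0,-0.087],"claw":1}]
```

Request:
{"api": "apply_moves", "payload": {
  "series": [
    {"delta_pos": [20,-11,4],"turn": [0,0,-0.087],"claw": 1},
    {"delta_pos": [20,-9,4],"turn": [0,0,-0.088],"claw": 1},
    {"delta_pos": [22,-7,4],"turn": [0,0,-0.087],"claw": 1},
    {"delta_pos": [21,-5,4],"turn": [0,0,-0.087],"claw": 1},
    {"delta_pos": [23,-4,4],"turn": [0,0,-0.087],"claw": 1},
    {"delta_pos": [22,-1,4],"turn": [0,0,-0.088],"claw": 1},
    {"delta_pos": [22,1,4],"turn": [0,0,-0.087],"claw": 1},
    {"delta_pos": [23,2,4],"turn": [0,0,-0.087],"claw": 1},
    {"delta_pos": [22,4,4],"turn": [0,0,-0.087],"claw": 1},
    {"delta_pos": [21,7,4],"turn": [0,0,-0.088],"claw": 1},
    {"delta_pos": [21,8,4],"turn": [0,0,-0.087],"claw": 1},
    {"delta_pos": [20,10,4],"turn": [0,0,-0.087],"claw": 1},
    {"delta_pos": [20,12,4],"turn": [0,0,-0.087],"claw": 1},
    {"delta_pos": [18,13,4],"turn": [0,0,-0.088],"claw": 1},
    {"delta_pos": [17,15,4],"turn": [0,0,-0.087],"claw": 1},
    {"delta_pos": [15,16,4],"turn": [0,0,-0.087],"claw": 1},
    {"delta_pos": [14,18,4],"turn": [0,0,-0.088],"claw": 1},
    {"delta_pos": [13,18,4],"turn": [0,0,-0.087],"claw": 1},
    {"delta_pos": [0,0,0],"turn": [0,0,0],"claw": 1},
    {"delta_pos": [0,0,0],"turn": [0,0,0],"claw": 1}
  ]
}}

```text
t: 1.92
eef_pos: [0.4301, 0.3552, 0.1502]
tcp_rot: [[-1.0, -0.001, -0.001], [-0.001, 1.0, -0.001], [0.001, -0.001, -1.0]]
ft_force: [0.9, -0.4, 1.0]
opening: 0.999
```

```bash
python3 - <<'E'
from m import *
s=arm.sense(); print(s['t'],np.round(s['eef_pos'],4),np.round(s['tcp_rot'],3).tolist(),np.round(s['joint_pos'],1),np.round(s['ft_force'],1))
f=grab('wrist','wrist1'); W=cloud(f,s); z=W[...,2]
near=(abs(W[...,0]-.431)<.11)&(abs(W[...,1]-.355)<.1)
v=np.mgrid[0:420,0:560][0]; near&=(f['range_z']>.2)
print(np.histogram(z[near],np.arange(-.006,.046,.002)))
for lo,hi in [(.032,.042),(.021,.031),(.006,.014)]:
    print(lo,rect(W,near&(z>lo)&(z<hi)))
E
```

```text
1.9167 [0.4301 0.3552 0.1502] [[-1.0, -0.001, -0.001], [-0.001, 1.0, -0.001], [0.001, -0.001, -1.0]] [ 31.5   7.1 101.7  -0.   71.2 -58.6] [ 0.9 -0.4  1. ]
(array([    0,     3,  6233, 28802,  1176,    47,    50,   329,   863,
          37,     5,     2,     6,     8,   237,   652,  1148,    45,
          21,    31,  1779,  8971,   246,     0,     0]), array([-0.006, -0.004, -0.002,  0.   ,  0.002,  0.004,  0.006,  0.008,
        0.01 ,  0.012,  0.014,  0.016,  0.018,  0.02 ,  0.022,  0.024,
        0.026,  0.028,  0.03 ,  0.032,  0.034,  0.036,  0.038,  0.04 ,
        0.042,  0.044]))
0.032 (array([0.4315, 0.3539]), array([0.1205, 0.0642]), -0.9, 11027, np.float64(0.03665930084661423))
0.021 (array([0.4312, 0.3536]), array([0.1501, 0.0599]), -2.1, 2096, np.float64(0.02623673290215431))
0.006 (array([0.4041, 0.355 ]), array([0.1999, 0.1661]), 90.0, 1279, np.float64(0.010482827298515518))
```

View pics/wrist1.png

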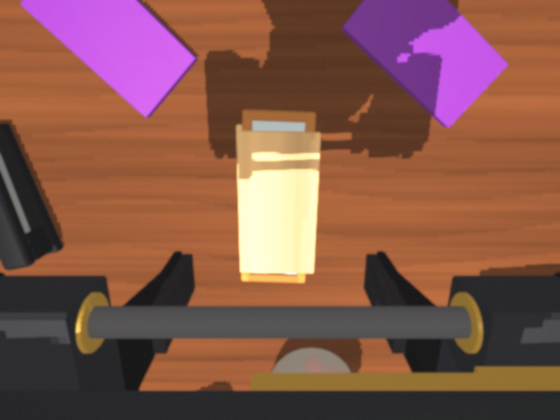

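Request:
{"api": "apply_moves", "payload": {
  "series": [
    {"delta_pos": [-1,-1,20],"turn": [0,0,0.016],"claw": 1},
    {"delta_pos": [0,0,25],"claw": 1,"turn": [0,0,0]},
    {"delta_pos": [0,0,25],"claw": 1,"turn": [0,0,0]},
    {"delta_pos": [0,0,20],"claw": 1,"turn": [0,0,0]},
    {"delta_pos": [0,0,16],"claw": 1,"turn": [0,0,0]},
    {"delta_pos": [0,0,10],"claw": 1,"turn": [0,0,0]},
    {"delta_pos": [0,0,6],"claw": 1,"turn": [0,0,0]},
    {"delta_pos": [0,0,0],"claw": 1,"turn": [0,0,0]},
    {"delta_pos": [0,0,0],"claw": 1,"turn": [0,0,0]}
  ]
}}

```text
t: 2.72
eef_pos: [0.4326, 0.3536, 0.0292]
tcp_rot: [[-1.0, 0.017, 0.001], [0.017, 1.0, 0.0], [-0.001, 0.0, -1.0]]
ft_force: [0.5, 0.1, -0.4]
opening: 1.002
```

Request:
{"api": "apply_moves", "payload": {
  "series": [
    {"delta_pos": [0,0,0],"turn": [0,0,0],"claw": 0},
    {"delta_pos": [0,0,0],"turn": [0,0,0],"claw": 0},
    {"delta_pos": [0,0,0],"turn": [0,0,0],"claw": 0},
    {"delta_pos": [0,0,0],"turn": [0,0,0],"claw": 0},
    {"delta_pos": [0,0,0],"turn": [0,0,0],"claw": 0}
  ]
}}

```text
t: 3.13
eef_pos: [0.4321, 0.3539, 0.0291]
tcp_rot: [[-1.0, 0.016, 0.001], [0.016, 1.0, 0.0], [-0.001, 0.0, -1.0]]
ft_force: [-0.4, -0.1, 2.3]
opening: 0.729
```

```bash
python3 - <<'E'
from plan import *
plan([((.432,.354,.16),None,6),((.35,-.267,.17),down(168.3),25)],claw=0)
E
```

```text
6 -> [0.432  0.3539 0.1601]
31 -> [ 0.3498 -0.2668  0.1698]
[{"delta_pos":[-0.0,0.0,-22.0],"turn":[0.0,0.0,0.0],"claw":0},{"delta_pos":[-0.0,0.0,-22.0],"turn":[0.0,0.0,0.0],"claw":0},{"delta_pos":[-0.0,0.0,-21.0],"turn":[0.0,0.0,0.0],"claw":0},{"delta_pos":[-0.0,0.0,-22.0],"turn":[0.0,0.0,0.0],"claw":0},{"delta_pos":[-0.0,0.0,-22.0],"turn":[0.0,0.0,0.0],"claw":0},{"delta_pos":[-0.0,0.0,-22.0],"turn":[0.0,0.0,0.0],"claw":0},{"delta_pos":[3.0,-25.0,-0.0],"turn":[0.0,0.0,0.008],"claw":0},{"delta_pos":[3.0,-25.0,-1.0],"turn":[0.0,0.0,0.007],"claw":0},{"delta_pos":[2.0,-25.0,-0.0],"turn":[0.0,0.0,0.008],"claw":0},{"delta_pos":[2.0,-25.0,-1.0],"turn":[0.0,0.0,0.007],"claw":0},{"delta_pos":[3.0,-25.0,-0.0],"turn":[0.0,0.0,0.008],"claw":0},{"delta_pos":[2.0,-25.0,-0.0],"turn":[0.0,0.0,0.007],"claw":0},{"delta_pos":[1.0,-25.0,-1.0],"turn":[0.0,0.0,0.008],"claw":0},{"delta_pos":[2.0,-25.0,-0.0],"turn":[0.0,0.0,0.007],"claw":0},{"delta_pos":[1.0,-25.0,-1.0],"turn":[0.0,0.0,0.008],"claw":0},{"delta_pos":[1.0,-25.0,-0.0],"turn":[0.0,0.0,0.007],"claw":0},{"delta_pos":[1.0,-25.0,-1.0],"turn":[0.0,0
[... 223 characters left out ...]
.0,-25.0,-0.0],"turn":[0.0,0.0,0.007],"claw":0},{"delta_pos":[-0.0,-25.0,-1.0],"turn":[0.0,0.0,0.008],"claw":0},{"delta_pos":[-0.0,-25.0,0.0],"turn":[0.0,0.0,0.007],"claw":0},{"delta_pos":[-1.0,-25.0,-0.0],"turn":[0.0,0.0,0.008],"claw":0},{"delta_pos":[-0.0,-25.0,-1.0],"turn":[0.0,0.001,0.007],"claw":0},{"delta_pos":[-1.0,-25.0,-0.0],"turn":[0.0,-0.0,0.008],"claw":0},{"delta_pos":[-1.0,-25.0,-1.0],"turn":[0.0,-0.0,0.007],"claw":0},{"delta_pos":[-1.0,-25.0,-0.0],"turn":[0.001,-0.0,0.008],"claw":0},{"delta_pos":[-1.0,-25.0,-0.0],"turn":[-0.0,-0.0,0.007],"claw":0},{"delta_pos":[-2.0,-25.0,-1.0],"turn":[-0.0,-0.0,0.008],"claw":0},{"delta_pos":[-1.0,-25.0,-0.0],"turn":[-0.0,-0.0,0.008],"claw":0}]
```

Request:
{"api": "apply_moves", "payload": {
  "series": [
    {"delta_pos": [0,0,-5],"turn": [0,0,0],"claw": 0},
    {"delta_pos": [0,0,-10],"turn": [0,0,0],"claw": 0},
    {"delta_pos": [0,0,-20],"turn": [0,0,0],"claw": 0},
    {"delta_pos": [0,0,-25],"turn": [0,0,0],"claw": 0},
    {"delta_pos": [0,0,-25],"turn": [0,0,0],"claw": 0},
    {"delta_pos": [0,0,-25],"turn": [0,0,0],"claw": 0},
    {"delta_pos": [0,0,-20],"turn": [0,0,0],"claw": 0},
    {"delta_pos": [3,-12,0],"turn": [0,0,0.008],"claw": 0},
    {"delta_pos": [3,-25,0],"turn": [0,0,0.008],"claw": 0},
    {"delta_pos": [2,-25,0],"turn": [0,0,0.008],"claw": 0},
    {"delta_pos": [2,-25,0],"turn": [0,0,0.008],"claw": 0},
    {"delta_pos": [3,-25,0],"turn": [0,0,0.008],"claw": 0},
    {"delta_pos": [2,-25,0],"turn": [0,0,0.008],"claw": 0},
    {"delta_pos": [1,-25,0],"turn": [0,0,0.008],"claw": 0},
    {"delta_pos": [2,-25,0],"turn": [0,0,0.008],"claw": 0},
    {"delta_pos": [1,-25,0],"turn": [0,0,0.008],"claw": 0},
    {"delta_pos": [1,-25,0],"turn": [0,0,0.008],"claw": 0},
    {"delta_pos": [1,-25,0],"turn": [0,0,0.008],"claw": 0},
    {"delta_pos": [1,-25,0],"turn": [0,0,0.008],"claw": 0},
    {"delta_pos": [1,-25,0],"turn": [0,0,0.008],"claw": 0}
  ]
}}

```text
t: 4.8
eef_pos: [0.3882, 0.0426, 0.1595]
tcp_rot: [[-0.993, 0.12, 0.001], [0.12, 0.993, -0.0], [-0.001, -0.0, -1.0]]
ft_force: [0.2, -0.4, -0.3]
opening: 0.727
```

Request:
{"api": "apply_moves", "payload": {
  "series": [
    {"delta_pos": [0,-25,0],"turn": [0,0,0.008],"claw": 0},
    {"delta_pos": [1,-25,0],"turn": [0,0,0.007],"claw": 0},
    {"delta_pos": [0,-25,0],"turn": [0,0,0.007],"claw": 0},
    {"delta_pos": [0,-25,0],"turn": [0,0,0.007],"claw": 0},
    {"delta_pos": [-1,-25,0],"turn": [0,0,0.007],"claw": 0},
    {"delta_pos": [0,-25,0],"turn": [0,0,0.007],"claw": 0},
    {"delta_pos": [-1,-25,0],"turn": [0,0,0.007],"claw": 0},
    {"delta_pos": [-1,-25,0],"turn": [0,0,0.007],"claw": 0},
    {"delta_pos": [-1,-25,0],"turn": [0,0,0.007],"claw": 0},
    {"delta_pos": [-1,-25,0],"turn": [0,0,0.007],"claw": 0},
    {"delta_pos": [-2,-25,0],"turn": [0,0,0.007],"claw": 0},
    {"delta_pos": [-1,-25,0],"turn": [0,0,0.008],"claw": 0},
    {"delta_pos": [0,-12,0],"turn": [0,0,0.008],"claw": 0},
    {"delta_pos": [0,0,0],"turn": [0,0,0],"claw": 0},
    {"delta_pos": [0,0,0],"turn": [0,0,0],"claw": 0}
  ]
}}

```text
t: 6.05
eef_pos: [0.3451, -0.2653, 0.1588]
tcp_rot: [[-0.977, 0.214, 0.0], [0.214, 0.977, 0.001], [0.0, 0.001, -1.0]]
ft_force: [0.4, 0.6, -0.8]
opening: 0.729
```

```bash
python3 - <<'E'
from m import *
s=arm.sense(); print(s['t'],np.round(s['eef_pos'],4),np.round(s['tcp_rot'],3).tolist(),np.round(s['joint_pos'],1),np.round(s['ft_force'],1))
f=grab('wrist','wrist2'); W=cloud(f,s); z=W[...,2]
near=(abs(W[...,0]-.423)<.1)&(abs(W[...,1]+.282)<.08)&(f['range_z']>.2)
print(np.histogram(z[near],np.arange(-.006,.046,.004))[0])
for lo,hi in [(.016,.025)]:
    print(lo,rect(W,near&(z>lo)&(z<hi)))
E
```

```text
6.05 [ 0.3451 -0.2653  0.1588] [[-0.977, 0.214, 0.0], [0.214, 0.977, 0.001], [0.0, 0.001, -1.0]] [ -48.   -11.   118.4    0.    72.6 -125.7] [ 0.4  0.6 -0.8]
[   0 2246   62    0    0    0    0    0    0    0    0    0]
0.016 (array([0., 0.]), array([0., 0.]), 0.0, 0, np.float64(nan))
  return _methods._mean(a, axis=axis, dtype=dtype,
  ret = ret.dtype.type(ret / rcount)
```

View pics/wrist2.png

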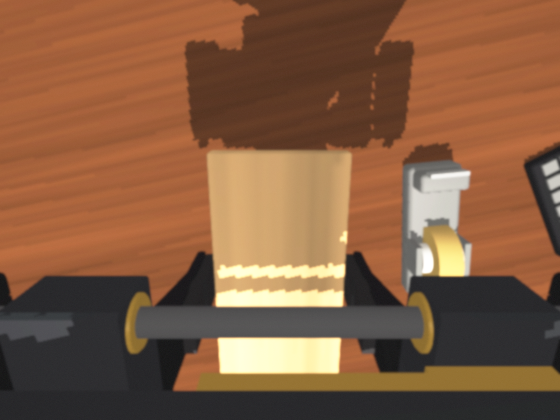

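Request:
{"api": "apply_moves", "payload": {
  "series": [
    {"delta_pos": [-6,24,0],"turn": [0,0,0],"claw": 0},
    {"delta_pos": [-6,24,0],"turn": [0,0,0],"claw": 0},
    {"delta_pos": [-6,24,0],"turn": [0,0,0],"claw": 0},
    {"delta_pos": [-6,24,0],"turn": [0,0,0],"claw": 0},
    {"delta_pos": [-6,24,0],"turn": [0,0,0],"claw": 0},
    {"delta_pos": [0,0,0],"turn": [0,0,0],"claw": 0},
    {"delta_pos": [0,0,0],"turn": [0,0,0],"claw": 0}
  ]
}}

```text
t: 6.68
eef_pos: [0.4002, -0.1524, 0.1586]
tcp_rot: [[-0.978, 0.208, -0.0], [0.208, 0.978, 0.0], [0.0, 0.0, -1.0]]
ft_force: [-0.5, -1.1, -0.9]
opening: 0.727
```

```bash
python3 - <<'E'
from m import *
s=arm.sense(); print(s['t'],np.round(s['eef_pos'],4),np.round(s['tcp_rot'],3).tolist(),np.round(s['joint_pos'],1),np.round(s['ft_force'],1))
f=grab('wrist','wrist3'); W=cloud(f,s); z=W[...,2]
near=(abs(W[...,0]-.423)<.1)&(abs(W[...,1]+.282)<.08)&(f['range_z']>.2)
print(np.histogram(z[near],np.arange(-.006,.046,.004))[0])
for lo,hi in [(.016,.025)]:
    print(lo,rect(W,near&(z>lo)&(z<hi)))
T=np.array(s['tcp_rot']);L=(W-s['eef_pos'])@T
b=(abs(L[...,0])<.08)&(abs(L[...,1])<.037)&(abs(L[...,2]+.01)<.012)&(f['range_z']>.1)
print('board in tool',rect(L,b), np.percentile(L[b],[1,50,99],axis=0).round(4))
E
```

```text
6.6833 [ 0.4002 -0.1524  0.1586] [[-0.978, 0.208, -0.0], [0.208, 0.978, 0.0], [0.0, 0.0, -1.0]] [ -31.4  -12.1  119.4    0.    72.8 -109.4] [-0.5 -1.1 -0.9]
[    1 13480   319    28   115   194  6793   115     0     0     0     0]
0.016 (array([ 0.4227, -0.2841]), array([0.1193, 0.0645]), -11.4, 7008, np.float64(0.020535389064970405))
board in tool (array([ 0.0017, -0.    ]), array([0.1193, 0.074 ]), 0.3, 26129, np.float64(-0.007558078016997529)) [[-0.0557 -0.032  -0.0176]
 [ 0.0178 -0.0003 -0.0076]
 [ 0.061   0.0319 -0.0042]]
```

View pics/wrist3.png

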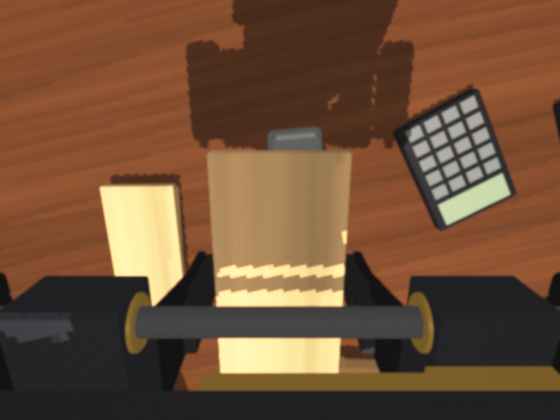

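Request:
{"api": "apply_moves", "payload": {
  "series": [
    {"delta_pos": [-10,-24,0],"turn": [0,0,-0.01],"claw": 0},
    {"delta_pos": [-11,-25,0],"turn": [0,0,0],"claw": 0},
    {"delta_pos": [-10,-25,0],"turn": [0,0,0],"claw": 0},
    {"delta_pos": [-10,-25,0],"turn": [0,0,0],"claw": 0},
    {"delta_pos": [-10,-25,0],"turn": [0,0,0],"claw": 0},
    {"delta_pos": [0,0,20],"turn": [0,0,0],"claw": 0},
    {"delta_pos": [0,0,25],"turn": [0,0,0],"claw": 0},
    {"delta_pos": [0,0,25],"turn": [0,0,0],"claw": 0},
    {"delta_pos": [0,0,25],"turn": [0,0,0],"claw": 0},
    {"delta_pos": [0,0,20],"turn": [0,0,0],"claw": 0},
    {"delta_pos": [0,0,10],"turn": [0,0,0],"claw": 0},
    {"delta_pos": [0,0,5],"turn": [0,0,0],"claw": 0},
    {"delta_pos": [0,0,0],"turn": [0,0,0],"claw": 0},
    {"delta_pos": [0,0,0],"turn": [0,0,0],"claw": 0}
  ]
}}

```text
t: 7.9
eef_pos: [0.425, -0.2871, 0.0295]
tcp_rot: [[-0.979, 0.203, 0.001], [0.203, 0.979, -0.001], [-0.001, -0.001, -1.0]]
ft_force: [0.3, -0.5, -0.0]
opening: 0.725
```

Request:
{"api": "apply_moves", "payload": {
  "series": [
    {"delta_pos": [0,3,3],"turn": [0,0,0.01],"claw": 0},
    {"delta_pos": [0,0,2],"turn": [0,0,0],"claw": 0},
    {"delta_pos": [0,0,0],"turn": [0,0,0],"claw": 0},
    {"delta_pos": [0,0,0],"turn": [0,0,0],"claw": 0}
  ]
}}

```text
t: 8.23
eef_pos: [0.4255, -0.2835, 0.024]
tcp_rot: [[-0.977, 0.212, 0.001], [0.212, 0.977, -0.001], [-0.001, -0.0, -1.0]]
ft_force: [-0.5, 0.1, -0.9]
opening: 0.729
```

Request:
{"api": "apply_moves", "payload": {
  "series": [
    {"delta_pos": [0,0,0],"turn": [0,0,0],"claw": 1},
    {"delta_pos": [0,0,0],"turn": [0,0,0],"claw": 1},
    {"delta_pos": [0,0,0],"turn": [0,0,0],"claw": 1},
    {"delta_pos": [0,0,0],"turn": [0,0,0],"claw": 1},
    {"delta_pos": [0,0,-10],"turn": [0,0,0],"claw": 1},
    {"delta_pos": [0,0,-25],"turn": [0,0,0],"claw": 1},
    {"delta_pos": [0,0,-30],"turn": [0,0,0],"claw": 1},
    {"delta_pos": [0,0,-30],"turn": [0,0,0],"claw": 1},
    {"delta_pos": [0,0,-30],"turn": [0,0,0],"claw": 1},
    {"delta_pos": [0,0,0],"turn": [0,0,0],"claw": 1}
  ]
}}

```text
t: 9.07
eef_pos: [0.4286, -0.2864, 0.1564]
tcp_rot: [[-0.977, 0.212, 0.009], [0.212, 0.977, -0.008], [-0.01, -0.006, -1.0]]
ft_force: [-0.0, -0.7, 0.3]
opening: 1.0
```

```bash
python3 - <<'E'
from m import *
s=arm.sense(); print(s['t'],np.round(s['eef_pos'],4))
f=grab('wrist','wrist4'); W=cloud(f,s); z=W[...,2]
near=(abs(W[...,0]-.423)<.1)&(abs(W[...,1]+.282)<.08)&(f['range_z']>.2)
print(np.histogram(z[near],np.arange(-.006,.046,.004))[0])
for lo,hi in [(.016,.024),(.026,.035)]:
    print(lo,rect(W,near&(z>lo)&(z<hi)))
from plan import *
plan([((.431,.354,.15),down(177.9),27)],claw=1)
E
```

```text
9.0667 [ 0.4286 -0.2864  0.1564]
[    5 25233   869    46   148    19   167    78  1667  8711     0     0]
0.016 (array([ 0.3777, -0.2916]), array([0.0902, 0.0452]), -56.3, 190, np.float64(0.020384744403614374))
0.026 (array([ 0.4243, -0.2835]), array([0.1196, 0.0642]), -12.3, 10378, np.float64(0.030678657484388944))
27 -> [0.4314 0.3541 0.1496]
[{"delta_pos":[5.0,23.0,-0.0],"turn":[-0.0,0.0,-0.007],"claw":1},{"delta_pos":[5.0,23.0,-0.0],"turn":[-0.0,0.001,-0.006],"claw":1},{"delta_pos":[4.0,24.0,-0.0],"turn":[-0.001,-0.0,-0.007],"claw":1},{"delta_pos":[5.0,23.0,-0.0],"turn":[0.0,0.0,-0.006],"claw":1},{"delta_pos":[4.0,23.0,0.0],"turn":[0.0,0.0,-0.007],"claw":1},{"delta_pos":[4.0,24.0,0.0],"turn":[-0.0,0.001,-0.006],"claw":1},{"delta_pos":[4.0,23.0,0.0],"turn":[-0.0,-0.0,-0.007],"claw":1},{"delta_pos":[4.0,23.0,0.0],"turn":[-0.0,0.0,-0.006],"claw":1},{"delta_pos":[4.0,24.0,0.0],"turn":[-0.001,0.0,-0.007],"claw":1},{"delta_pos":[3.0,23.0,0.0],"turn":[0.0,0.001,-0.007],"claw":1},{"delta_pos":[3.0,23.0,0.0],"turn":[-0.0,-0.0,-0.006],"claw":1},{"delta_pos":[4.0,24.0,0.0],"turn":[-0.0,0.0
[... 281 characters left out ...]
_pos":[2.0,24.0,1.0],"turn":[-0.0,0.0,-0.006],"claw":1},{"delta_pos":[3.0,23.0,-0.0],"turn":[-0.0,0.001,-0.007],"claw":1},{"delta_pos":[2.0,24.0,-0.0],"turn":[-0.001,-0.0,-0.007],"claw":1},{"delta_pos":[2.0,23.0,-0.0],"turn":[0.0,0.0,-0.006],"claw":1},{"delta_pos":[2.0,24.0,-0.0],"turn":[0.0,0.001,-0.007],"claw":1},{"delta_pos":[1.0,24.0,0.0],"turn":[-0.0,-0.0,-0.006],"claw":1},{"delta_pos":[2.0,23.0,0.0],"turn":[-0.0,0.0,-0.007],"claw":1},{"delta_pos":[1.0,24.0,0.0],"turn":[-0.0,0.0,-0.006],"claw":1},{"delta_pos":[1.0,24.0,0.0],"turn":[-0.001,0.001,-0.007],"claw":1},{"delta_pos":[2.0,23.0,0.0],"turn":[0.0,-0.0,-0.007],"claw":1},{"delta_pos":[0.0,24.0,1.0],"turn":[-0.0,0.0,-0.006],"claw":1}]
```

View pics/wrist4.png

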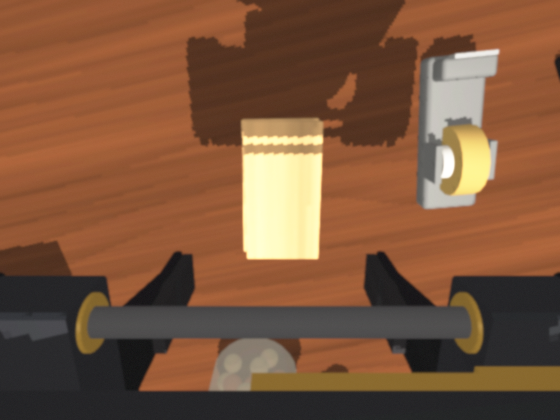

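The board sits on the pile within about 2 mm. Now back to the stack.

Request:
{"api": "apply_moves", "payload": {
  "series": [
    {"delta_pos": [5,15,0],"turn": [0,0,-0.007],"claw": 1},
    {"delta_pos": [5,30,0],"turn": [0,0,-0.007],"claw": 1},
    {"delta_pos": [5,35,0],"turn": [0,0,-0.009],"claw": 1},
    {"delta_pos": [5,35,0],"turn": [0,0,-0.009],"claw": 1},
    {"delta_pos": [5,35,0],"turn": [0,0,-0.009],"claw": 1},
    {"delta_pos": [5,35,0],"turn": [0,0,-0.009],"claw": 1},
    {"delta_pos": [5,35,0],"turn": [0,0,-0.009],"claw": 1},
    {"delta_pos": [5,35,0],"turn": [0,0,-0.009],"claw": 1},
    {"delta_pos": [5,35,0],"turn": [0,0,-0.009],"claw": 1},
    {"delta_pos": [5,35,0],"turn": [0,0,-0.009],"claw": 1},
    {"delta_pos": [4,35,0],"turn": [0,0,-0.009],"claw": 1},
    {"delta_pos": [4,35,0],"turn": [0,0,-0.009],"claw": 1},
    {"delta_pos": [4,35,0],"turn": [0,0,-0.009],"claw": 1},
    {"delta_pos": [3,35,0],"turn": [0,0,-0.009],"claw": 1},
    {"delta_pos": [3,35,0],"turn": [0,0,-0.009],"claw": 1},
    {"delta_pos": [3,35,0],"turn": [0,0,-0.009],"claw": 1},
    {"delta_pos": [3,35,0],"turn": [0,0,-0.009],"claw": 1},
    {"delta_pos": [2,30,0],"turn": [0,0,-0.009],"claw": 1},
    {"delta_pos": [1,15,0],"turn": [0,0,-0.009],"claw": 1},
    {"delta_pos": [0,0,0],"turn": [0,0,0],"claw": 1}
  ]
}}

```text
t: 10.78
eef_pos: [0.4308, 0.3389, 0.1471]
tcp_rot: [[-0.999, 0.043, -0.003], [0.043, 0.999, -0.001], [0.002, -0.001, -1.0]]
ft_force: [-0.2, -0.4, 0.7]
opening: 0.999
```

Request:
{"api": "apply_moves", "payload": {
  "series": [
    {"delta_pos": [0,0,0],"turn": [0,0,0],"claw": 1},
    {"delta_pos": [0,0,0],"turn": [0,0,0],"claw": 1}
  ]
}}

```text
t: 10.95
eef_pos: [0.432, 0.3353, 0.1476]
tcp_rot: [[-0.999, 0.047, -0.002], [0.047, 0.999, -0.002], [0.002, -0.002, -1.0]]
ft_force: [0.4, 0.0, 0.2]
opening: 1.0
```

```bash
python3 - <<'E'
from m import *
s=arm.sense(); print(s['t'],np.round(s['eef_pos'],4),np.round(s['tcp_rot'],3).tolist())
f=grab('wrist','wrist5'); W=cloud(f,s); z=W[...,2]
near=(abs(W[...,0]-.431)<.11)&(abs(W[...,1]-.355)<.07)&(f['range_z']>.2)
for lo,hi in [(.021,.031),(.006,.014)]:
    print(lo,rect(W,near&(z>lo)&(z<hi)))
E
```

```text
10.95 [0.432  0.3353 0.1476] [[-0.999, 0.047, -0.002], [0.047, 0.999, -0.002], [0.002, -0.002, -1.0]]
0.021 (array([0.4311, 0.3523]), array([0.1499, 0.0582]), -2.0, 11999, np.float64(0.02467027522933868))
0.006 (array([0.4212, 0.3406]), array([0.1243, 0.0649]), 9.0, 657, np.float64(0.010537575222649531))
```

View pics/wrist5.png

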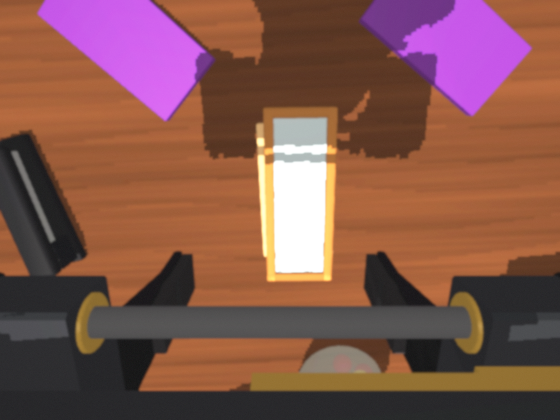

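Request:
{"api": "apply_moves", "payload": {
  "series": [
    {"delta_pos": [0,10,0],"turn": [0,0,-0.012],"claw": 1},
    {"delta_pos": [0,7,0],"turn": [0,0,0],"claw": 1},
    {"delta_pos": [0,0,20],"turn": [0,0,0],"claw": 1},
    {"delta_pos": [0,0,25],"turn": [0,0,0],"claw": 1},
    {"delta_pos": [0,0,25],"turn": [0,0,0],"claw": 1},
    {"delta_pos": [0,0,25],"turn": [0,0,0],"claw": 1},
    {"delta_pos": [0,0,18],"turn": [0,0,0],"claw": 1},
    {"delta_pos": [0,0,10],"turn": [0,0,0],"claw": 1},
    {"delta_pos": [0,0,5],"turn": [0,0,0],"claw": 1},
    {"delta_pos": [0,0,0],"turn": [0,0,0],"claw": 1},
    {"delta_pos": [0,0,0],"turn": [0,0,0],"claw": 1}
  ]
}}

```text
t: 11.92
eef_pos: [0.4343, 0.354, 0.0214]
tcp_rot: [[-0.999, 0.035, 0.001], [0.035, 0.999, 0.001], [-0.001, 0.001, -1.0]]
ft_force: [0.2, 0.3, 0.6]
opening: 1.002
```

Request:
{"api": "apply_moves", "payload": {
  "series": [
    {"delta_pos": [3,-1,4],"turn": [0,0,0],"claw": 1},
    {"delta_pos": [0,0,3],"turn": [0,0,0],"claw": 1},
    {"delta_pos": [0,0,0],"turn": [0,0,0],"claw": 1},
    {"delta_pos": [0,0,0],"turn": [0,0,0],"claw": 1}
  ]
}}

```text
t: 12.25
eef_pos: [0.4305, 0.3528, 0.0138]
tcp_rot: [[-0.999, 0.035, 0.0], [0.035, 0.999, 0.0], [-0.0, 0.0, -1.0]]
ft_force: [0.5, 0.4, -0.2]
opening: 0.999
```

Request:
{"api": "apply_moves", "payload": {
  "series": [
    {"delta_pos": [0,0,0],"turn": [0,0,0],"claw": 0},
    {"delta_pos": [0,0,0],"turn": [0,0,0],"claw": 0},
    {"delta_pos": [0,0,0],"turn": [0,0,0],"claw": 0},
    {"delta_pos": [0,0,0],"turn": [0,0,0],"claw": 0},
    {"delta_pos": [0,0,0],"turn": [0,0,0],"claw": 0},
    {"delta_pos": [0,0,0],"turn": [0,0,0],"claw": 0}
  ]
}}

```text
t: 12.75
eef_pos: [0.4306, 0.3527, 0.0136]
tcp_rot: [[-0.999, 0.035, 0.0], [0.035, 0.999, -0.0], [-0.0, -0.0, -1.0]]
ft_force: [0.6, -0.1, 0.5]
opening: 0.666
```

Request:
{"api": "apply_moves", "payload": {
  "series": [
    {"delta_pos": [0,0,-5],"turn": [0,0,0],"claw": 0},
    {"delta_pos": [0,0,-10],"turn": [0,0,0],"claw": 0},
    {"delta_pos": [0,0,-20],"turn": [0,0,0],"claw": 0},
    {"delta_pos": [0,0,-30],"turn": [0,0,0],"claw": 0},
    {"delta_pos": [0,0,-30],"turn": [0,0,0],"claw": 0},
    {"delta_pos": [0,0,-30],"turn": [0,0,0],"claw": 0},
    {"delta_pos": [0,0,-30],"turn": [0,0,0],"claw": 0},
    {"delta_pos": [0,0,-30],"turn": [0,0,0],"claw": 0},
    {"delta_pos": [0,0,-15],"turn": [0,0,0],"claw": 0},
    {"delta_pos": [0,0,0],"turn": [0,0,0],"claw": 0},
    {"delta_pos": [0,0,0],"turn": [0,0,0],"claw": 0}
  ]
}}

```text
t: 13.67
eef_pos: [0.4309, 0.353, 0.2148]
tcp_rot: [[-0.999, 0.035, 0.002], [0.035, 0.999, 0.001], [-0.002, 0.001, -1.0]]
ft_force: [-0.1, 0.1, -1.1]
opening: 0.663
```

```bash
python3 - <<'E'
from m import *
s=arm.sense(); print(s['t'],np.round(s['eef_pos'],4),np.round(s['joint_pos'],1),s['opening'])
f=grab('wrist','wrist6'); W=cloud(f,s)
T=np.array(s['tcp_rot']);L=(W-s['eef_pos'])@T
b=(abs(L[...,0])<.1)&(abs(L[...,1])<.037)&(abs(L[...,2]+.01)<.012)&(f['range_z']>.1)
print('mirror in tool',rect(L,b), np.percentile(L[b],[1,50,99],axis=0).round(4))
def analyse(W,c,name):
    m=np.isfinite(W[...,2])&(np.linalg.norm(W[...,:2]-c,axis=-1)<.13)&(W[...,2]>.015)
    P=W[m];rng=np.random.default_rng(0);best=None
    for _ in range(800):
        q=P[rng.choice(len(P),3,False)]; nn=np.cross(q[1]-q[0],q[2]-q[0]); nn/=np.linalg.norm(nn)+1e-12
        if abs(abs(nn[2])-.829)>.05: continue
        i=abs((P-q[0])@nn)<.002
        if best is None or i.sum()>best.sum(): best=i
    Q=P[best];
    for _ in range(3):
        c0=Q.mean(0); nn=np.linalg.svd(Q-c0)[2][2]; nn*=np.sign(nn[2]); Q=P[abs((P-c0)@nn)<.003]
    h=np.array([-nn[0],-nn[1],0]);x=h-nn*(h@nn);x/=np.linalg.norm(x);y=np.cross(nn,x)
    xyz=(P-c0)@np.c_[x,y,nn]
    inl=abs(xyz[:,2])<.003
    r=cv2.minAreaRect(xyz[inl][:,:2].astype(np.float32))
    print(name,'tilt',np.degrees(np.arccos(nn[2])).round(2),'yaw',np.degrees(np.arctan2(x[1],x[0])).round(2),inl.sum(),'rect',r)
    mid=inl&(abs(xyz[:,1]-r[0][1])<.04)
    print(' y range',np.percentile(xyz[inl][:,1],[.5,99.5]),'x range',np.percentile(xyz[mid][:,0],[.5,99.5]))
    # off-plane per x
    sel=(abs(xyz[:,1]-r[0][1])<.04)
    for a in np.arange(-.095,-.05,.003):
        k=sel&(xyz[:,0]>=a)&(xyz[:,0]<a+.003)
        if k.sum(): print('  %.3f n=%d z %s'%(a,k.sum(),np.percentile(xyz[k,2],[5,50,95]).round(4)))
    print(' c0',c0,'x',x,'y',y,'n',nn)
analyse(cloud(grab('scene','scene1')),np.array([.65,.10]),'scene')
analyse(cloud(grab('side','side1')),np.array([.65,.10]),'side')
E
```

```text
13.6667 [0.4309 0.353  0.2148] [ 31.2   3.6  98.4  -0.   77.9 -56.8] 0.663267932319314
mirror in tool (array([ 0.0096, -0.    ]), array([0.1302, 0.074 ]), 0.0, 28788, np.float64(-0.010969934827263363)) [[-0.0521 -0.031  -0.0178]
 [ 0.0275 -0.0002 -0.011 ]
 [ 0.0745  0.0308 -0.0061]]
scene tilt 33.67 yaw 8.57 1094 rect ((-0.005486108362674713, 0.0009458549320697784), (0.10048570483922958, 0.16590213775634766), 89.87831115722656)
 y range [-0.04885409  0.05022798] x range [-0.086271    0.07617638]
  -0.095 n=2 z [0.0099 0.0102 0.0105]
  -0.092 n=6 z [0.0107 0.0108 0.0111]
  -0.089 n=23 z [-0.0013  0.007   0.0115]
  -0.086 n=71 z [-0.0012  0.006   0.0117]
  -0.083 n=68 z [-0.0001  0.0062  0.012 ]
  -0.080 n=28 z [-0.0012  0.0049  0.0103]
  -0.077 n=20 z [-0.0022 -0.0006  0.0009]
  -0.074 n=6 z [-0.0014 -0.0001  0.0003]
  -0.071 n=16 z [-0.0012 -0.0004  0.0009]
  -0.068 n=13 z [-0.0011 -0.0001  0.0014]
  -0.065 n=13 z [-0.0021 -0.0006  0.0006]
  -0.062 n=18 z [-0.0013 -0.0002  0.0009]
  -0.059 n=8 z [-0.001  -0.0006  0.0003]
  -0.056 n=14 z [-0.0015 -0.0004  0.0004]
  -0.053 n=13 z [-0.0
[... 381 characters left out ...]
 0.0767431]
  -0.089 n=1 z [0.0101 0.0101 0.0101]
  -0.086 n=21 z [0.0099 0.0113 0.013 ]
  -0.083 n=27 z [0.0098 0.0125 0.0146]
  -0.080 n=75 z [-0.0012  0.0063  0.0133]
  -0.077 n=27 z [-0.0023  0.0002  0.0102]
  -0.074 n=31 z [-0.0021  0.0001  0.0016]
  -0.071 n=20 z [-0.0017 -0.0002  0.0011]
  -0.068 n=29 z [-0.0021  0.0004  0.0021]
  -0.065 n=28 z [-0.0025  0.0001  0.0028]
  -0.062 n=26 z [-0.0022 -0.0002  0.0026]
  -0.059 n=27 z [-0.002 -0.     0.002]
  -0.056 n=26 z [-0.0013 -0.0002  0.0033]
  -0.053 n=25 z [-0.0024  0.0006  0.0019]
 c0 [0.65284717 0.10903147 0.06931764] x [0.82036989 0.12208164 0.55864954] y [-0.14719204  0.98910793  0.        ] n [-0.5525647  -0.08222877  0.82940381]
```

View pics/side1.png

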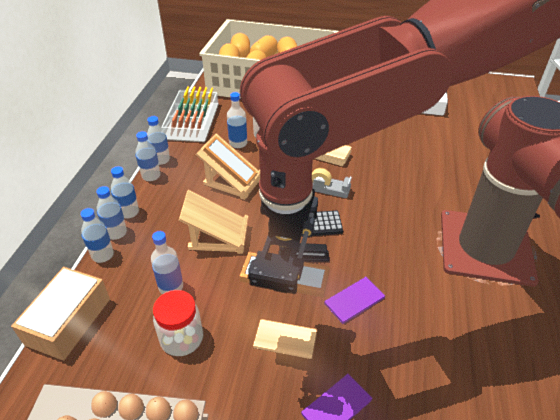

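View pics/wrist6.png

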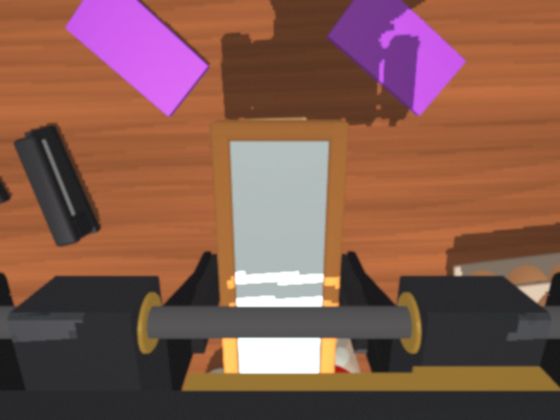

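```bash
python3 - <<'E'
from m import *
z=np.load('pics/wrist0.npy')
K=np.array([[354.1916,0,278.931],[0,354.1916,210.0997],[0,0,1]])
f=arm.grab_frame('wrist'); 
s0=dict(eef_pos=[.62436,.00005,.22142],tcp_rot=np.array([[0,1,-.00197],[1,0,.000235],[.000235,-.00197,-1]]))
W=cloud(dict(range_z=z,K=K,hand_eye=f['hand_eye']),s0)
m=np.isfinite(W[...,2])&(np.linalg.norm(W[...,:2]-[.65,.10],axis=-1)<.13)&(W[...,2]>.015)
v,u=np.mgrid[0:420,0:560]; m&=(v<150)&(u>200)&(u<425)
P=W[m];rng=np.random.default_rng(0);best=None
for _ in range(800):
    q=P[rng.choice(len(P),3,False)]; nn=np.cross(q[1]-q[0],q[2]-q[0]); nn/=np.linalg.norm(nn)+1e-12
    i=abs((P-q[0])@nn)<.002
    if best is None or i.sum()>best.sum(): best=i
Q=P[best]
for _ in range(3):
    c0=Q.mean(0); nn=np.linalg.svd(Q-c0)[2][2]; nn*=np.sign(nn[2]); Q=P[abs((P-c0)@nn)<.003]
h=np.array([-nn[0],-nn[1],0]);x=h-nn*(h@nn);x/=np.linalg.norm(x);y=np.cross(nn,x)
X=(P-c0)@np.c_[x,y,nn]; inl=abs(X[:,2])<.003
print('tilt',np.degrees(np.arccos(nn[2])),'yaw',np.degrees(np.arctan2(x[1],x[0])),inl.sum(),len(P))
print('c0',c0,'x',x,'y',y,'n',nn)
for a in np.arange(-.05,.051,.01):
    k=(X[:,0]>a)&(X[:,0]<a+.01)&inl; print(round(a,3),'y',np.percentile(X[k,1],[0,1,99,100]).round(4))
for a in np.arange(-.1,-.05,.002):
    k=(X[:,0]>=a)&(X[:,0]<a+.002)
    if k.sum(): print(' %.3f n=%d z %s'%(a,k.sum(),np.percentile(X[k,2],[5,50,95]).round(4)))
print('top',np.percentile(X[inl,0],[99,99.9,100]))
E
```

```text
tilt 33.957461398476156 yaw 8.324123540910417 21777 23354
c0 [0.65990207 0.10434223 0.07586909] x [0.82071416 0.12008217 0.55857724] y [-1.44772813e-01  9.89464922e-01 -1.38777878e-17] n [-0.55269259 -0.0808668   0.82945251]
-0.05 y [-0.0505 -0.0494  0.0483  0.0493]
-0.04 y [-0.0504 -0.0493  0.0483  0.0496]
-0.03 y [-0.0506 -0.0493  0.0484  0.0493]
-0.02 y [-0.0503 -0.0491  0.0483  0.0494]
-0.01 y [-0.0506 -0.0492  0.0483  0.0492]
0.0 y [-0.0505 -0.0491  0.0485  0.0497]
0.01 y [-0.0505 -0.0494  0.0471  0.0485]
0.02 y [-0.0504 -0.0492  0.0444  0.0462]
0.03 y [-0.0503 -0.0493  0.0421  0.0437]
0.04 y [-0.0504 -0.0492  0.0395  0.0413]
0.05 y [-0.0504 -0.0492  0.0371  0.0388]
 -0.096 n=19 z [0.0104 0.0109 0.0117]
 -0.094 n=161 z [0.0109 0.0118 0.0127]
 -0.092 n=181 z [0.0111 0.0118 0.0129]
 -0.090 n=179 z [0.0108 0.0119 0.0127]
 -0.088 n=987 z [-0.0003  0.0066  0.0122]
 -0.086 n=314 z [-0.0009  0.0006  0.0114]
 -0.084 n=186 z [-0.0009 -0.      0.0009]
 -0.082 n=188 z [-0.0011 -0.0001  0.001 ]
 -0.080 n=184 z [-0.0011 -0.0001  0.0009]
 -0.078 n=189 z [-0.0011 -0.0001  0.0009]
 -0.076 n=191 z [-0.0012 -0.0001  0.0009]
 -0.074 n=198 z [-0.001  0.     0.001]
 -0.072 n=192 z [-0.001  -0.0001  0.0009]
 -0.070 n=191 z [-0.001  -0.      0.0009]
 -0.068 n=215 z [-0.0012 -0.0001  0.001 ]
 -0.066 n=184 z [-0.0012  0.      0.001 ]
 -0.064 n=227 z [-0.0012 -0.0001  0.0009]
 -0.062 n=201 z [-0.0011 -0.0002  0.0009]
 -0.060 n=215 z [-0.001  -0.0001  0.0009]
 -0.058 n=206 z [-0.0012 -0.0001  0.001 ]
 -0.056 n=205 z [-0.0011 -0.0001  0.001 ]
 -0.054 n=211 z [-0.0009 -0.      0.001 ]
 -0.052 n=230 z [-0.0011 -0.0001  0.001 ]
top [0.06806623 0.0687828  0.06912436]
```

```bash
cat > easel.py <<'E'
import numpy as np
F=np.array([.5888,.0935,.0277]);X=np.array([.8207,.1201,.5586]);Y=np.array([-.1448,.9895,0]);N=np.cross(X,Y)
R=np.c_[-X,Y,-N]
tcp=lambda a,h,b=0:F+a*X+h*N+b*Y
E
python3 - <<'E'
from plan import *; from easel import *
W=cloud(grab('scene'))
for u,v in [(391,231),(384,262),(440,215)]: print(u,v,W[v,u].round(3))
plan([(tcp(.08,.16),R,18),(tcp(.08,.05),R,7)],claw=0)
print(tcp(.0765,.0045))
E
```

```text
391 231 [0.711 0.266 0.17 ]
384 262 [0.73  0.257 0.089]
440 215 [0.629 0.413 0.109]
18 -> [0.5658 0.0902 0.205 ]
25 -> [0.6266 0.0991 0.1137]
[{"delta_pos":[-8.0,-14.0,0.0],"turn":[-0.003,-0.033,-0.01],"claw":0},{"delta_pos":[-8.0,-15.0,1.0],"turn":[-0.003,-0.033,-0.009],"claw":0},{"delta_pos":[-8.0,-14.0,1.0],"turn":[-0.003,-0.033,-0.01],"claw":0},{"delta_pos":[-7.0,-15.0,1.0],"turn":[-0.003,-0.033,-0.01],"claw":0},{"delta_pos":[-8.0,-14.0,1.0],"turn":[-0.003,-0.033,-0.009],"claw":0},{"delta_pos":[-7.0,-15.0,1.0],"turn":[-0.003,-0.033,-0.01],"claw":0},{"delta_pos":[-7.0,-15.0,2.0],"turn":[-0.003,-0.033,-0.01],"claw":0},{"delta_pos":[-7.0,-14.0,2.0],"turn":[-0.003,-0.033,-0.009],"claw":0},{"delta_pos":[-7.0,-15.0,2.0],"turn":[-0.004,-0.033,-0.01],"claw":0},{"delta_pos":[-6.0,-15.0,2.0],"turn":[-0.003,-0.033,-0.01],"claw":0},{"delta_pos":[-6.0,-15.0,2.0],"turn":[-0.003,-0.033,-0.01],"claw":0},{"delta_pos":[-6.0,-15.0,3.0],"turn":[-0.003,-0.033,-0.009],"claw":0},{"delta_pos":[-6.0,-15.0,2.0],"turn":[-0.003,-0.033,-0.01],"claw":0},{"delta_pos":[-6.0,-16.0,3.0],"turn":[-0.003,-0.033,-0.01],"claw":0},{"delta_pos":[-5.0,-15.0,3.0],"turn":[-0.003,-0.033,-0.009],"claw":0},{"delta_pos":[-5.0,-15.0,3.0],"turn":[-0.003,-0.033,-0.01],"claw":0},{"delta_pos":[-5.0,-16.0,3.0],"turn":[-0.003,-0.033,-0.01],"claw":0},{"delta_pos":[-4.0,-15.0,3.0],"turn":[-0.003,-0.033,-0.009],"claw":0},{"delta_pos":[-0.0,-0.0,16.0],"turn":[-0.0,-0.0,-0.0],"claw":0},{"delta_pos":[-0.0,-0.0,15.0],"turn":[-0.0,-0.0,-0.0],"claw":0},{"delta_pos":[-0.0,-0.0,16.0],"turn":[-0.0,-0.0,-0.0],"claw":0},{"delta_pos":[-0.0,-0.0,16.0],"turn":[-0.0,-0.0,-0.0],"claw":0},{"delta_pos":[-0.0,-0.0,16.0],"turn":[-0.0,-0.0,-0.0],"claw":0},{"delta_pos":[-0.0,-0.0,15.0],"turn":[-0.0,-0.0,-0.0],"claw":0},{"delta_pos":[-0.0,-0.0,16.0],"turn":[-0.0,-0.0,-0.0],"claw":0}]
[0.64909624 0.10232367 0.07416553]
```

Request:
{"api": "apply_moves", "payload": {
  "series": [
    {"delta_pos": [-8,-14,0],"turn": [-0.003,-0.033,-0.01],"claw": 0},
    {"delta_pos": [-8,-15,1],"turn": [-0.003,-0.033,-0.009],"claw": 0},
    {"delta_pos": [-8,-14,1],"turn": [-0.003,-0.033,-0.01],"claw": 0},
    {"delta_pos": [-7,-15,1],"turn": [-0.003,-0.033,-0.01],"claw": 0},
    {"delta_pos": [-8,-14,1],"turn": [-0.003,-0.033,-0.009],"claw": 0},
    {"delta_pos": [-7,-15,1],"turn": [-0.003,-0.033,-0.01],"claw": 0},
    {"delta_pos": [-7,-15,2],"turn": [-0.003,-0.033,-0.01],"claw": 0},
    {"delta_pos": [-7,-14,2],"turn": [-0.003,-0.033,-0.009],"claw": 0},
    {"delta_pos": [-7,-15,2],"turn": [-0.004,-0.033,-0.01],"claw": 0},
    {"delta_pos": [-6,-15,2],"turn": [-0.003,-0.033,-0.01],"claw": 0},
    {"delta_pos": [-6,-15,2],"turn": [-0.003,-0.033,-0.01],"claw": 0},
    {"delta_pos": [-6,-15,3],"turn": [-0.003,-0.033,-0.009],"claw": 0},
    {"delta_pos": [-6,-15,2],"turn": [-0.003,-0.033,-0.01],"claw": 0},
    {"delta_pos": [-6,-16,3],"turn": [-0.003,-0.033,-0.01],"claw": 0},
    {"delta_pos": [-5,-15,3],"turn": [-0.003,-0.033,-0.009],"claw": 0},
    {"delta_pos": [-5,-15,3],"turn": [-0.003,-0.033,-0.01],"claw": 0},
    {"delta_pos": [-5,-16,3],"turn": [-0.003,-0.033,-0.01],"claw": 0},
    {"delta_pos": [-4,-15,3],"turn": [-0.003,-0.033,-0.009],"claw": 0},
    {"delta_pos": [0,0,0],"turn": [0,0,0],"claw": 0},
    {"delta_pos": [0,0,0],"turn": [0,0,0],"claw": 0}
  ]
}}

```text
t: 15.58
eef_pos: [0.5658, 0.0901, 0.2052]
tcp_rot: [[-0.822, -0.142, 0.552], [-0.117, 0.99, 0.081], [-0.558, 0.003, -0.83]]
ft_force: [-0.4, -0.1, -1.3]
opening: 0.668
```

```bash
cat > st.py <<'E'
from plan import *; from easel import *
s=arm.sense(); p=np.array(s['eef_pos']);T=np.array(s['tcp_rot'])
print(s['t'],p.round(4),'in easel a,b,h:',((p-F)@np.c_[X,Y,N]).round(4),'rot err needed (tool rotvec)',Ro.from_matrix(T.T@R).as_rotvec().round(4),'F',np.round(s['ft_force'],1),np.round(s['joint_pos'],1))
E
python3 st.py; python3 - <<'E'
from h import *
grab('wrist','wrist7');grab('side','side7')
E
```

```text
15.5833 [0.5658 0.0901 0.2052] in easel a,b,h: [ 0.0798 -0.      0.1602] rot err needed (tool rotvec) [ 0.0007 -0.0006 -0.0037] F [-0.4 -0.1 -1.3] [  -2.5  -19.1  126.2    9.5   39.9 -106.1]
```

View pics/wrist7.png

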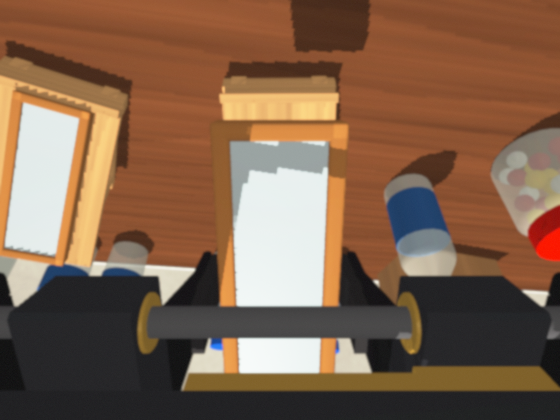

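View pics/side7.png

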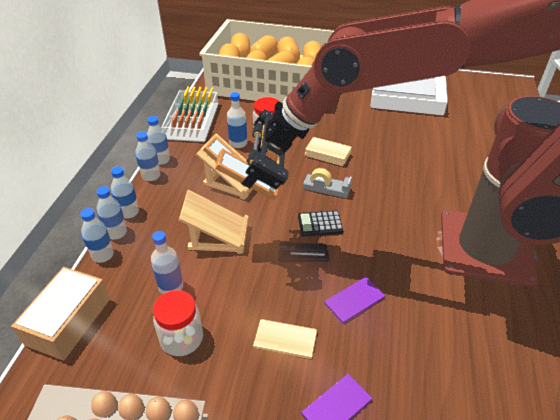

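Request:
{"api": "apply_moves", "payload": {
  "series": [
    {"delta_pos": [0,0,15],"turn": [0,0,-0.003],"claw": 0},
    {"delta_pos": [0,0,25],"turn": [0,0,0],"claw": 0},
    {"delta_pos": [0,0,25],"turn": [0,0,0],"claw": 0},
    {"delta_pos": [0,0,25],"turn": [0,0,0],"claw": 0},
    {"delta_pos": [0,0,20],"turn": [0,0,0],"claw": 0},
    {"delta_pos": [0,0,12],"turn": [0,0,0],"claw": 0},
    {"delta_pos": [0,0,8],"turn": [0,0,0],"claw": 0},
    {"delta_pos": [0,0,5],"turn": [0,0,0],"claw": 0},
    {"delta_pos": [0,0,0],"turn": [0,0,0],"claw": 0},
    {"delta_pos": [0,0,0],"turn": [0,0,0],"claw": 0},
    {"delta_pos": [0,0,0],"turn": [0,0,0],"claw": 0}
  ]
}}

```text
t: 16.6
eef_pos: [0.6421, 0.1022, 0.0963]
tcp_rot: [[-0.818, -0.147, 0.556], [-0.122, 0.989, 0.083], [-0.562, -0.0, -0.827]]
ft_force: [-0.3, -0.3, -2.3]
opening: 0.664
```

```bash
python3 st.py; python3 - <<'E'
from h import *
from easel import *
s=arm.sense();f=grab('wrist','wrist8');grab('scene','scene8'); W=cloud(f,s); L=(W-F)@np.c_[X,Y,N]
# lip & mirror profile along slope
k=(abs(L[...,1])<.02)&np.isfinite(L[...,0])
for a in np.arange(-.016,.03,.002):
    q=k&(L[...,0]>=a)&(L[...,0]<a+.002)&(abs(L[...,2])<.06)
    if q.sum(): print('%.3f n=%d %s'%(a,q.sum(),np.percentile(L[q][:,2],[5,50,95]).round(4)))
E
```

```text
16.6 [0.6421 0.1022 0.0963] in easel a,b,h: [0.0831 0.0009 0.0267] rot err needed (tool rotvec) [0.0012 0.0044 0.0022] F [-0.3 -0.3 -2.3] [  -0.6    2.8  120.2   12.7   23.6 -109.2]
-0.016 n=288 [-0.0088 -0.0072 -0.0055]
-0.014 n=313 [-0.0062 -0.0049 -0.0039]
-0.012 n=381 [-0.0071 -0.0058 -0.0044]
-0.010 n=234 [-0.0083 -0.007  -0.0059]
-0.008 n=339 [0.0101 0.0115 0.0126]
-0.006 n=341 [0.0107 0.0117 0.0129]
-0.004 n=423 [0.0106 0.0117 0.0128]
-0.002 n=336 [0.0107 0.0117 0.0127]
0.000 n=316 [-0.0012  0.0001  0.012 ]
0.002 n=314 [-0.0012 -0.0002  0.0009]
0.004 n=312 [-0.0013 -0.0002  0.0008]
0.006 n=310 [-0.0014 -0.0003  0.0009]
0.008 n=815 [-0.0009  0.0332  0.04  ]
0.010 n=552 [-0.0004  0.0393  0.0404]
0.012 n=471 [0.0385 0.0395 0.0405]
0.014 n=463 [0.0384 0.0394 0.0405]
0.016 n=391 [0.0362 0.0378 0.0397]
0.018 n=451 [0.036 0.037 0.038]
0.020 n=444 [0.0359 0.037  0.038 ]
0.022 n=419 [0.036  0.0371 0.0381]
0.024 n=432 [0.036  0.037  0.0379]
0.026 n=412 [0.0361 0.0371 0.0381]
0.028 n=414 [0.0359 0.037  0.0381]
```

View pics/wrist8.png

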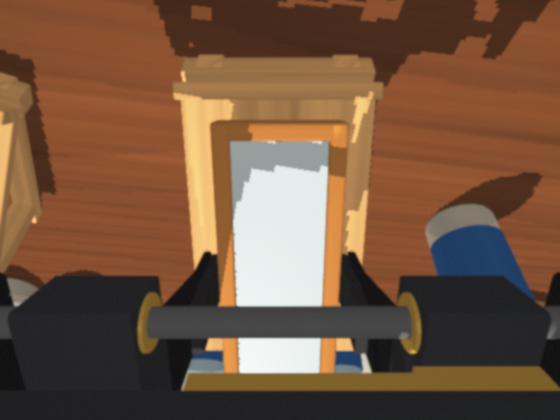

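Request:
{"api": "apply_moves", "payload": {
  "series": [
    {"delta_pos": [2,0,5],"turn": [0,0,0],"claw": 0},
    {"delta_pos": [2,0,5],"turn": [0,0.004,0],"claw": 0},
    {"delta_pos": [0,0,4],"turn": [0,0,0],"claw": 0},
    {"delta_pos": [0,0,2],"turn": [0,0,0],"claw": 0},
    {"delta_pos": [0,0,0],"turn": [0,0,0],"claw": 0},
    {"delta_pos": [0,0,0],"turn": [0,0,0],"claw": 0},
    {"delta_pos": [0,0,0],"turn": [0,0,0],"claw": 0}
  ]
}}

```text
t: 17.28
eef_pos: [0.6475, 0.1028, 0.0797]
tcp_rot: [[-0.821, -0.147, 0.552], [-0.122, 0.989, 0.082], [-0.558, -0.0, -0.83]]
ft_force: [-0.1, -0.5, -1.7]
opening: 0.662
```

```bash
python3 st.py
```

```text
17.2833 [0.6475 0.1028 0.0797] in easel a,b,h: [0.0783 0.0007 0.01  ] rot err needed (tool rotvec) [ 0.0011 -0.001   0.0018] F [-0.1 -0.5 -1.7] [  -0.5    5.4  119.5   13.4   22.  -109.9]
```

Request:
{"api": "apply_moves", "payload": {
  "series": [
    {"delta_pos": [1,0,2],"turn": [0,0,0],"claw": 0},
    {"delta_pos": [1,0,2],"turn": [0,0,0],"claw": 0},
    {"delta_pos": [0,0,1],"turn": [0,0,0],"claw": 0},
    {"delta_pos": [0,0,0],"turn": [0,0,0],"claw": 0},
    {"delta_pos": [0,0,0],"turn": [0,0,0],"claw": 0},
    {"delta_pos": [0,0,0],"turn": [0,0,0],"claw": 0}
  ]
}}

```text
t: 17.78
eef_pos: [0.6486, 0.103, 0.0745]
tcp_rot: [[-0.821, -0.147, 0.552], [-0.122, 0.989, 0.082], [-0.558, -0.0, -0.83]]
ft_force: [0.8, 0.1, -1.1]
opening: 0.661
```

```bash
python3 st.py
```

```text
17.7833 [0.6486 0.103  0.0745] in easel a,b,h: [0.0763 0.0007 0.005 ] rot err needed (tool rotvec) [ 0.0012 -0.0008  0.0019] F [ 0.8  0.1 -1.1] [  -0.5    6.1  119.5   13.7   21.4 -110.2]
```

Underside is about 1.8 mm off the panel. A few more small steps, watching the force.

Request:
{"api": "apply_moves", "payload": {
  "series": [
    {"delta_pos": [0,0,0.6],"turn": [0,0,0],"claw": 0},
    {"delta_pos": [0,0,0.6],"turn": [0,0,0],"claw": 0},
    {"delta_pos": [0,0,0],"turn": [0,0,0],"claw": 0},
    {"delta_pos": [0,0,0],"turn": [0,0,0],"claw": 0}
  ]
}}

```text
t: 18.12
eef_pos: [0.6492, 0.1031, 0.0735]
tcp_rot: [[-0.821, -0.147, 0.552], [-0.122, 0.989, 0.082], [-0.558, -0.0, -0.83]]
ft_force: [-0.5, -0.1, -2.1]
opening: 0.663
```

```bash
python3 st.py
```

```text
18.1167 [0.6492 0.1031 0.0735] in easel a,b,h: [0.0763 0.0007 0.0038] rot err needed (tool rotvec) [ 0.0011 -0.0009  0.0019] F [-0.5 -0.1 -2.1] [  -0.4    6.3  119.4   13.8   21.2 -110.3]
```

Request:
{"api": "apply_moves", "payload": {
  "series": [
    {"delta_pos": [0,0,0],"turn": [0,0,0],"claw": 1},
    {"delta_pos": [0,0,0],"turn": [0,0,0],"claw": 1},
    {"delta_pos": [0,0,0],"turn": [0,0,0],"claw": 1},
    {"delta_pos": [0,0,0],"turn": [0,0,0],"claw": 1},
    {"delta_pos": [0,0,-8],"turn": [0,0,0],"claw": 1},
    {"delta_pos": [0,0,-20],"turn": [0,0,0],"claw": 1},
    {"delta_pos": [0,0,-30],"turn": [0,0,0],"claw": 1},
    {"delta_pos": [0,0,-30],"turn": [0,0,0],"claw": 1},
    {"delta_pos": [0,0,-30],"turn": [0,0,0],"claw": 1},
    {"delta_pos": [0,0,-30],"turn": [0,0,0],"claw": 1},
    {"delta_pos": [0,0,-15],"turn": [0,0,0],"claw": 1},
    {"delta_pos": [0,0,0],"turn": [0,0,0],"claw": 1},
    {"delta_pos": [0,0,0],"turn": [0,0,0],"claw": 1}
  ]
}}

```text
t: 19.2
eef_pos: [0.5597, 0.0896, 0.2104]
tcp_rot: [[-0.819, -0.147, 0.555], [-0.122, 0.989, 0.082], [-0.561, -0.001, -0.828]]
ft_force: [0.2, -0.2, -1.4]
opening: 1.001
```

```bash
cat > chk.py <<'E'
from h import *
from easel import *
from scipy.spatial.transform import Rotation as Ro
from m import rect
def mir(n,name):
    s=arm.sense();f=grab(n,name); W=cloud(f,s); L=(W-F)@np.c_[X,Y,N]
    k=(L[...,2]>.0135)&(L[...,2]<.024)&(abs(L[...,1])<.06)&(L[...,0]>-.01)&(L[...,0]<.17)
    if n=='wrist': k&=f['range_z']>.2
    Q=L[k]; c=Q.mean(0); nn=np.linalg.svd(Q-c)[2][2]
    print(n,rect(L,k),'tilt err',np.degrees(np.arccos(abs(nn[2]))))
E
python3 st.py; python3 -c "
from chk import *
mir('wrist','wrist9');mir('scene','scene9');mir('side','side9')"
```

```text
19.2 [0.5597 0.0896 0.2104] in easel a,b,h: [0.0777 0.0004 0.1679] rot err needed (tool rotvec) [0.0004 0.0025 0.0021] F [ 0.2 -0.2 -1.4] [  -2.6  -20.7  126.8    9.4   40.7 -106.4]
wrist (array([ 0.0728, -0.0002]), array([0.1552, 0.0957]), 0.1, 6684, np.float64(0.01487139623150525)) tilt err 0.06504485703849382
scene (array([ 0.0745, -0.0005]), array([0.1569, 0.0951]), 1.2, 527, np.float64(0.01506879062352123)) tilt err 0.08466947930749215
side (array([0.0753, 0.0056]), array([0.1506, 0.0615]), -0.7, 261, np.float64(0.014373126940596764)) tilt err 0.05711746557182794
```

View pics/wrist9.png

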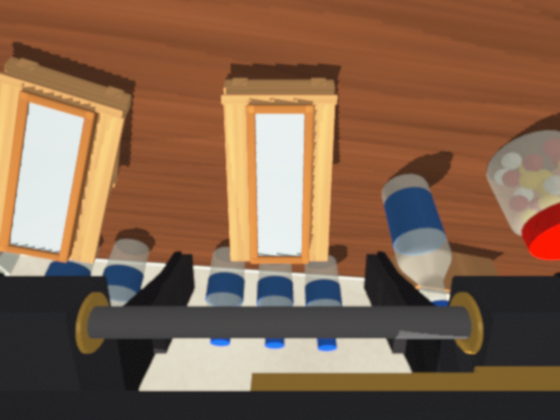

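Mirror is seated flat, foot on the lip. Now the lower board.

```bash
python3 - <<'E'
from plan import *
plan([((.431,.352,.16),down(179),18)],claw=1)
E
```

```text
18 -> [0.4309 0.3522 0.1604]
[{"delta_pos":[6.0,15.0,-1.0],"turn":[0.003,0.033,0.009],"claw":1},{"delta_pos":[5.0,16.0,0.0],"turn":[0.002,0.032,0.009],"claw":1},{"delta_pos":[6.0,15.0,-0.0],"turn":[0.003,0.033,0.009],"claw":1},{"delta_pos":[6.0,16.0,-0.0],"turn":[0.003,0.033,0.009],"claw":1},{"delta_pos":[6.0,15.0,-0.0],"turn":[0.003,0.032,0.008],"claw":1},{"delta_pos":[6.0,15.0,-0.0],"turn":[0.002,0.033,0.009],"claw":1},{"delta_pos":[7.0,15.0,0.0],"turn":[0.003,0.033,0.009],"claw":1},{"delta_pos":[6.0,15.0,1.0],"turn":[0.003,0.032,0.009],"claw":1},{"delta_pos":[7.0,15.0,1.0],"turn":[0.002,0.033,0.009],"claw":1},{"delta_pos":[6.0,15.0,1.0],"turn":[0.003,0.033,0.009],"claw":1},{"delta_pos":[7.0,15.0,1.0],"turn":[0.003,0.032,0.009],"claw":1},{"delta_pos":[7.0,15.0,1.0],"turn":[0.003,0.033,0.009],"claw":1},{"delta_pos":[7.0,15.0,1.0],"turn":[0.002,0.033,0.009],"claw":1},{"delta_pos":[7.0,14.0,2.0],"turn":[0.003,0.032,0.008],"claw":1},{"delta_pos":[7.0,15.0,2.0],"turn":[0.003,0.033,0.009],"claw":1},{"delta_pos":[7.0,15.0,2.0],"turn":[0.003,0.033,0.009],"claw":1},{"delta_pos":[8.0,14.0,2.0],"turn":[0.002,0.032,0.009],"claw":1},{"delta_pos":[7.0,15.0,2.0],"turn":[0.003,0.033,0.009],"claw":1}]
```

Request:
{"api": "apply_moves", "payload": {
  "series": [
    {"delta_pos": [6,15,-1],"turn": [0.003,0.033,0.009],"claw": 1},
    {"delta_pos": [5,16,0],"turn": [0.002,0.032,0.009],"claw": 1},
    {"delta_pos": [6,15,0],"turn": [0.003,0.033,0.009],"claw": 1},
    {"delta_pos": [6,16,0],"turn": [0.003,0.033,0.009],"claw": 1},
    {"delta_pos": [6,15,0],"turn": [0.003,0.032,0.008],"claw": 1},
    {"delta_pos": [6,15,0],"turn": [0.002,0.033,0.009],"claw": 1},
    {"delta_pos": [7,15,0],"turn": [0.003,0.033,0.009],"claw": 1},
    {"delta_pos": [6,15,1],"turn": [0.003,0.032,0.009],"claw": 1},
    {"delta_pos": [7,15,1],"turn": [0.002,0.033,0.009],"claw": 1},
    {"delta_pos": [6,15,1],"turn": [0.003,0.033,0.009],"claw": 1},
    {"delta_pos": [7,15,1],"turn": [0.003,0.032,0.009],"claw": 1},
    {"delta_pos": [7,15,1],"turn": [0.003,0.033,0.009],"claw": 1},
    {"delta_pos": [7,15,1],"turn": [0.002,0.033,0.009],"claw": 1},
    {"delta_pos": [7,14,2],"turn": [0.003,0.032,0.008],"claw": 1},
    {"delta_pos": [7,15,2],"turn": [0.003,0.033,0.009],"claw": 1},
    {"delta_pos": [7,15,2],"turn": [0.003,0.033,0.009],"claw": 1},
    {"delta_pos": [8,14,2],"turn": [0.002,0.032,0.009],"claw": 1},
    {"delta_pos": [7,15,2],"turn": [0.003,0.033,0.009],"claw": 1},
    {"delta_pos": [0,0,0],"turn": [0,0,0],"claw": 1},
    {"delta_pos": [0,0,0],"turn": [0,0,0],"claw": 1}
  ]
}}

```text
t: 21.02
eef_pos: [0.431, 0.3522, 0.1595]
tcp_rot: [[-1.0, 0.016, -0.0], [0.016, 1.0, -0.002], [0.0, -0.002, -1.0]]
ft_force: [0.6, 0.8, 0.8]
opening: 1.003
```

Request:
{"api": "apply_moves", "payload": {
  "series": [
    {"delta_pos": [0,0,0],"turn": [0,0,0],"claw": 1}
  ]
}}

```text
t: 21.1
eef_pos: [0.4312, 0.3516, 0.1603]
tcp_rot: [[-1.0, 0.017, 0.001], [0.017, 1.0, -0.002], [-0.001, -0.002, -1.0]]
ft_force: [-0.5, 0.2, 0.6]
opening: 1.001
```

```bash
python3 - <<'E'
from m import *
s=arm.sense(); print(s['t'],np.round(s['eef_pos'],4),np.round(s['tcp_rot'],3).tolist())
f=grab('wrist','wrist10'); W=cloud(f,s); z=W[...,2]
near=(abs(W[...,0]-.431)<.11)&(abs(W[...,1]-.355)<.07)&(f['range_z']>.2)
print(rect(W,near&(z>.006)&(z<.015)))
E
```

```text
21.1 [0.4312 0.3516 0.1603] [[-1.0, 0.017, 0.001], [0.017, 1.0, -0.002], [-0.001, -0.002, -1.0]]
(array([0.4281, 0.3504]), array([0.1198, 0.0643]), -0.4, 8991, np.float64(0.010685520310002306))
```

View pics/wrist10.png

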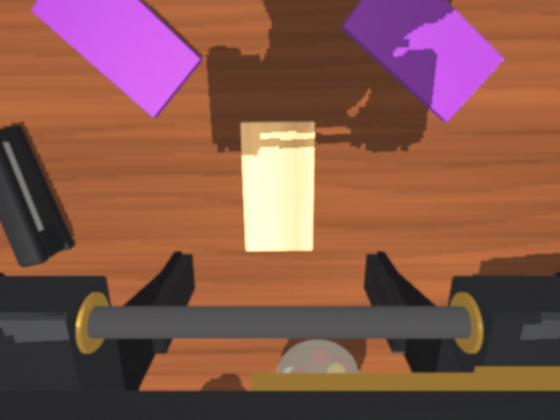

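Request:
{"api": "apply_moves", "payload": {
  "series": [
    {"delta_pos": [3,-1,15],"turn": [0,0,-0.01],"claw": 1},
    {"delta_pos": [0,0,30],"turn": [0,0,0],"claw": 1},
    {"delta_pos": [0,0,30],"turn": [0,0,0],"claw": 1},
    {"delta_pos": [0,0,30],"turn": [0,0,0],"claw": 1},
    {"delta_pos": [0,0,22],"turn": [0,0,0],"claw": 1},
    {"delta_pos": [0,0,12],"turn": [0,0,0],"claw": 1},
    {"delta_pos": [0,0,7],"turn": [0,0,0],"claw": 1},
    {"delta_pos": [0,0,0],"turn": [0,0,0],"claw": 1},
    {"delta_pos": [0,0,0],"turn": [0,0,0],"claw": 1},
    {"delta_pos": [0,0,0],"turn": [0,0,0],"claw": 1}
  ]
}}

```text
t: 21.98
eef_pos: [0.4302, 0.3519, 0.0176]
tcp_rot: [[-1.0, 0.007, 0.005], [0.007, 1.0, 0.001], [-0.005, 0.001, -1.0]]
ft_force: [-0.7, -0.1, 0.1]
opening: 1.001
```

Request:
{"api": "apply_moves", "payload": {
  "series": [
    {"delta_pos": [1,-1,6],"turn": [0,0,0],"claw": 1},
    {"delta_pos": [0,0,4],"turn": [0,0,0],"claw": 1},
    {"delta_pos": [0,0,0],"turn": [0,0,0],"claw": 1},
    {"delta_pos": [0,0,0],"turn": [0,0,0],"claw": 1},
    {"delta_pos": [0,0,0],"turn": [0,0,0],"claw": 1}
  ]
}}

```text
t: 22.4
eef_pos: [0.4278, 0.3503, 0.0059]
tcp_rot: [[-1.0, 0.007, 0.002], [0.007, 1.0, -0.0], [-0.002, -0.0, -1.0]]
ft_force: [0.8, 1.0, 0.4]
opening: 0.999
```

Request:
{"api": "apply_moves", "payload": {
  "series": [
    {"delta_pos": [0,0,2],"turn": [0,0,0],"claw": 1},
    {"delta_pos": [0,0,0],"turn": [0,0,0],"claw": 1},
    {"delta_pos": [0,0,0],"turn": [0,0,0],"claw": 0},
    {"delta_pos": [0,0,0],"turn": [0,0,0],"claw": 0},
    {"delta_pos": [0,0,0],"turn": [0,0,0],"claw": 0},
    {"delta_pos": [0,0,0],"turn": [0,0,0],"claw": 0},
    {"delta_pos": [0,0,0],"turn": [0,0,0],"claw": 0},
    {"delta_pos": [0,0,0],"turn": [0,0,0],"claw": 0}
  ]
}}

```text
t: 23.07
eef_pos: [0.4279, 0.3503, 0.0038]
tcp_rot: [[-1.0, 0.007, 0.002], [0.007, 1.0, -0.0], [-0.002, -0.0, -1.0]]
ft_force: [-0.5, 1.1, -0.3]
opening: 0.728
```

Request:
{"api": "apply_moves", "payload": {
  "series": [
    {"delta_pos": [0,0,-5],"turn": [0,0,0],"claw": 0},
    {"delta_pos": [0,0,-10],"turn": [0,0,0],"claw": 0},
    {"delta_pos": [0,0,-20],"turn": [0,0,0],"claw": 0},
    {"delta_pos": [0,0,-30],"turn": [0,0,0],"claw": 0},
    {"delta_pos": [0,0,-30],"turn": [0,0,0],"claw": 0},
    {"delta_pos": [0,0,-30],"turn": [0,0,0],"claw": 0},
    {"delta_pos": [0,0,-25],"turn": [0,0,0],"claw": 0},
    {"delta_pos": [0,0,0],"turn": [0,0,0],"claw": 0},
    {"delta_pos": [0,0,0],"turn": [0,0,0],"claw": 0},
    {"delta_pos": [0,0,0],"turn": [0,0,0],"claw": 0}
  ]
}}

```text
t: 23.9
eef_pos: [0.4271, 0.3501, 0.1538]
tcp_rot: [[-1.0, 0.007, 0.002], [0.007, 1.0, -0.0], [-0.002, -0.0, -1.0]]
ft_force: [0.8, -1.1, -1.1]
opening: 0.73
```

```bash
python3 - <<'E'
from m import *
s=arm.sense(); f=grab('wrist','wrist11'); W=cloud(f,s)
T=np.array(s['tcp_rot']);L=(W-s['eef_pos'])@T
b=(abs(L[...,0])<.1)&(abs(L[...,1])<.03)&(abs(L[...,2]+.01)<.012)&(f['range_z']>.1)
print('board in tool',rect(L,b), np.percentile(L[b],[1,50,99],axis=0).round(4))
from plan import *
# board centre taken at tool x 0, pile upper at (.4243,-.2835,-12.0)
plan([((.424,-.2838,.155),down(168.2),27)],claw=0)
E
```

```text
board in tool (array([ 0.0007, -0.    ]), array([0.1189, 0.06  ]), 0.0, 23370, np.float64(-0.00678826001863839)) [[-0.0566 -0.0294 -0.0082]
 [ 0.0187  0.0002 -0.0068]
 [ 0.0598  0.0294 -0.0032]]
27 -> [ 0.4237 -0.2833  0.1552]
[{"delta_pos":[-0.0,-23.0,-0.0],"turn":[-0.0,0.0,0.007],"claw":0},{"delta_pos":[-0.0,-24.0,-0.0],"turn":[-0.0,0.0,0.008],"claw":0},{"delta_pos":[-1.0,-23.0,-0.0],"turn":[-0.0,0.0,0.007],"claw":0},{"delta_pos":[-0.0,-24.0,-0.0],"turn":[-0.0,0.0,0.007],"claw":0},{"delta_pos":[-1.0,-23.0,-0.0],"turn":[-0.0,0.0,0.008],"claw":0},{"delta_pos":[-1.0,-24.0,-0.0],"turn":[-0.0,0.0,0.007],"claw":0},{"delta_pos":[-1.0,-23.0,-0.0],"turn":[-0.0,0.0,0.007],"claw":0},{"delta_pos":[-1.0,-24.0,-0.0],"turn":[-0.0,0.0,0.008],"claw":0},{"delta_pos":[-2.0,-23.0,-0.0],"turn":[-0.0,0.0,0.007],"claw":0},{"delta_pos":[-1.0,-23.0,-1.0],"turn":[-0.0,0.0,0.008],"claw":0},{"delta_pos":[-2.0,-24.0,0.0],"turn":[-0.0,0.0,0.007],"claw":0},{"delta_pos":[-2.0,-23.0,0.0],"turn":[-0.0,0.0,0.007],"claw":0},{"delta_pos":[-2.0,-24.0,0.0],"turn":[-0.0,0.0,0.008],"claw":0},{"delta_pos":[-3.0,-23.0,0.0],
[... 179 characters left out ...]
[-3.0,-23.0,0.0],"turn":[0.0,-0.0,0.007],"claw":0},{"delta_pos":[-3.0,-23.0,-0.0],"turn":[0.0,-0.0,0.007],"claw":0},{"delta_pos":[-3.0,-23.0,-0.0],"turn":[0.0,-0.0,0.008],"claw":0},{"delta_pos":[-3.0,-24.0,-0.0],"turn":[0.0,-0.0,0.007],"claw":0},{"delta_pos":[-4.0,-23.0,-0.0],"turn":[0.0,-0.0,0.007],"claw":0},{"delta_pos":[-3.0,-23.0,-0.0],"turn":[0.0,-0.0,0.008],"claw":0},{"delta_pos":[-4.0,-23.0,-0.0],"turn":[0.0,-0.0,0.007],"claw":0},{"delta_pos":[-4.0,-23.0,-1.0],"turn":[0.0,-0.0,0.008],"claw":0},{"delta_pos":[-4.0,-23.0,0.0],"turn":[0.0,-0.0,0.007],"claw":0},{"delta_pos":[-5.0,-23.0,0.0],"turn":[-0.0,-0.0,0.007],"claw":0},{"delta_pos":[-4.0,-23.0,0.0],"turn":[-0.0,-0.0,0.008],"claw":0}]
```

View pics/wrist11.png

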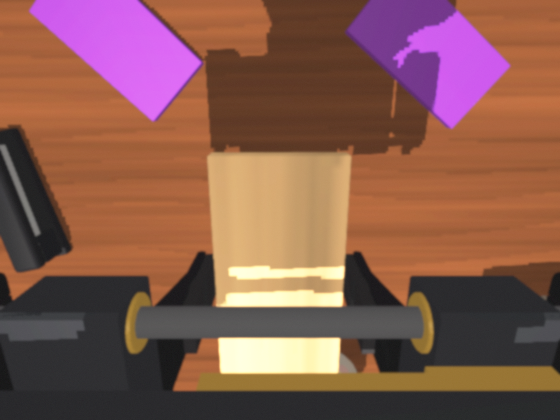

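Request:
{"api": "apply_moves", "payload": {
  "series": [
    {"delta_pos": [0,-12,0],"turn": [0,0,0.007],"claw": 0},
    {"delta_pos": [0,-23,0],"turn": [0,0,0.007],"claw": 0},
    {"delta_pos": [0,-24,0],"turn": [0,0,0.007],"claw": 0},
    {"delta_pos": [-1,-24,0],"turn": [0,0,0.007],"claw": 0},
    {"delta_pos": [-1,-24,0],"turn": [0,0,0.007],"claw": 0},
    {"delta_pos": [-1,-24,0],"turn": [0,0,0.007],"claw": 0},
    {"delta_pos": [-1,-24,0],"turn": [0,0,0.007],"claw": 0},
    {"delta_pos": [-1,-24,0],"turn": [0,0,0.007],"claw": 0},
    {"delta_pos": [-1,-24,0],"turn": [0,0,0.007],"claw": 0},
    {"delta_pos": [-2,-24,0],"turn": [0,0,0.007],"claw": 0},
    {"delta_pos": [-2,-24,0],"turn": [0,0,0.007],"claw": 0},
    {"delta_pos": [-2,-24,0],"turn": [0,0,0.007],"claw": 0},
    {"delta_pos": [-2,-24,0],"turn": [0,0,0.007],"claw": 0},
    {"delta_pos": [-2,-24,0],"turn": [0,0,0.007],"claw": 0},
    {"delta_pos": [-2,-24,0],"turn": [0,0,0.007],"claw": 0},
    {"delta_pos": [-3,-24,0],"turn": [0,0,0.007],"claw": 0},
    {"delta_pos": [-3,-24,0],"turn": [0,0,0.007],"claw": 0},
    {"delta_pos": [-3,-24,0],"turn": [0,0,0.007],"claw": 0},
    {"delta_pos": [-3,-24,0],"turn": [0,0,0.007],"claw": 0},
    {"delta_pos": [-3,-24,0],"turn": [0,0,0.007],"claw": 0}
  ]
}}

```text
t: 25.62
eef_pos: [0.4233, -0.1195, 0.1525]
tcp_rot: [[-0.989, 0.148, -0.0], [0.148, 0.989, 0.001], [0.0, 0.001, -1.0]]
ft_force: [-0.0, -0.5, -0.7]
opening: 0.732
```

Request:
{"api": "apply_moves", "payload": {
  "series": [
    {"delta_pos": [-3,-24,0],"turn": [0,0,0.007],"claw": 0},
    {"delta_pos": [-4,-24,0],"turn": [0,0,0.007],"claw": 0},
    {"delta_pos": [-4,-24,0],"turn": [0,0,0.008],"claw": 0},
    {"delta_pos": [-4,-24,0],"turn": [0,0,0.008],"claw": 0},
    {"delta_pos": [-4,-24,0],"turn": [0,0,0.008],"claw": 0},
    {"delta_pos": [-4,-18,0],"turn": [0,0,0.008],"claw": 0},
    {"delta_pos": [-4,-9,0],"turn": [0,0,0.008],"claw": 0},
    {"delta_pos": [0,0,0],"turn": [0,0,0],"claw": 0},
    {"delta_pos": [0,0,0],"turn": [0,0,0],"claw": 0},
    {"delta_pos": [0,0,0],"turn": [0,0,0],"claw": 0}
  ]
}}

```text
t: 26.45
eef_pos: [0.4267, -0.2666, 0.1532]
tcp_rot: [[-0.98, 0.2, 0.001], [0.2, 0.98, 0.001], [-0.001, 0.002, -1.0]]
ft_force: [-0.2, 0.6, 0.7]
opening: 0.726
```

```bash
python3 - <<'E'
from plan import *
s=arm.sense();print(s['t'],s['eef_pos'].round(4),s['opening'])
plan([((.424,-.2838,.155),down(168.2),1),((.424,-.2838,.045),down(168.2),5)],claw=0)
E
```

```text
26.45 [ 0.4267 -0.2666  0.1532] 0.7257109126686054
1 -> [ 0.4243 -0.2835  0.1552]
6 -> [ 0.4243 -0.2835  0.0452]
[{"delta_pos":[-1.0,-17.0,-2.0],"turn":[0.002,0.001,0.005],"claw":0},{"delta_pos":[0.0,-0.0,22.0],"turn":[-0.0,0.0,0.0],"claw":0},{"delta_pos":[0.0,-0.0,22.0],"turn":[-0.0,0.0,0.0],"claw":0},{"delta_pos":[0.0,-0.0,22.0],"turn":[-0.0,0.0,0.0],"claw":0},{"delta_pos":[0.0,-0.0,22.0],"turn":[-0.0,0.0,0.0],"claw":0},{"delta_pos":[0.0,-0.0,22.0],"turn":[-0.0,0.0,0.0],"claw":0}]
```

Request:
{"api": "apply_moves", "payload": {
  "series": [
    {"delta_pos": [0,-9,0],"turn": [0,0,0.005],"claw": 0},
    {"delta_pos": [-1,-8,0],"turn": [0,0,0],"claw": 0},
    {"delta_pos": [0,0,20],"turn": [0,0,0],"claw": 0},
    {"delta_pos": [0,0,25],"turn": [0,0,0],"claw": 0},
    {"delta_pos": [0,0,25],"turn": [0,0,0],"claw": 0},
    {"delta_pos": [0,0,20],"turn": [0,0,0],"claw": 0},
    {"delta_pos": [0,0,14],"turn": [0,0,0],"claw": 0},
    {"delta_pos": [0,0,6],"turn": [0,0,0],"claw": 0},
    {"delta_pos": [0,0,0],"turn": [0,0,0],"claw": 0},
    {"delta_pos": [0,0,0],"turn": [0,0,0],"claw": 0},
    {"delta_pos": [0,0,0],"turn": [0,0,0],"claw": 0}
  ]
}}

```text
t: 27.37
eef_pos: [0.4259, -0.2855, 0.0452]
tcp_rot: [[-0.979, 0.205, 0.004], [0.205, 0.979, -0.002], [-0.004, -0.001, -1.0]]
ft_force: [-0.5, 0.2, 0.5]
opening: 0.728
```

Request:
{"api": "apply_moves", "payload": {
  "series": [
    {"delta_pos": [1,1,5],"turn": [0,0,0],"claw": 0},
    {"delta_pos": [0,0,3],"turn": [0,0,0],"claw": 0},
    {"delta_pos": [0,0,0],"turn": [0,0,0],"claw": 0},
    {"delta_pos": [0,0,0],"turn": [0,0,0],"claw": 0},
    {"delta_pos": [0,0,0],"turn": [0,0,0],"claw": 0}
  ]
}}

```text
t: 27.78
eef_pos: [0.4243, -0.2835, 0.036]
tcp_rot: [[-0.979, 0.205, 0.003], [0.205, 0.979, -0.0], [-0.003, 0.0, -1.0]]
ft_force: [-0.5, -0.2, -0.6]
opening: 0.73
```

Request:
{"api": "apply_moves", "payload": {
  "series": [
    {"delta_pos": [0,0,1],"turn": [0,0,0],"claw": 0},
    {"delta_pos": [0,0,0],"turn": [0,0,0],"claw": 0},
    {"delta_pos": [0,0,0],"turn": [0,0,0],"claw": 0}
  ]
}}

```text
t: 28.03
eef_pos: [0.4242, -0.2835, 0.0349]
tcp_rot: [[-0.979, 0.205, 0.002], [0.205, 0.979, -0.0], [-0.002, 0.0, -1.0]]
ft_force: [0.2, 0.2, -0.4]
opening: 0.731
```

Request:
{"api": "apply_moves", "payload": {
  "series": [
    {"delta_pos": [0,0,0],"turn": [0,0,0],"claw": 1},
    {"delta_pos": [0,0,0],"turn": [0,0,0],"claw": 1},
    {"delta_pos": [0,0,0],"turn": [0,0,0],"claw": 1},
    {"delta_pos": [0,0,0],"turn": [0,0,0],"claw": 1},
    {"delta_pos": [0,0,-10],"turn": [0,0,0],"claw": 1},
    {"delta_pos": [0,0,-25],"turn": [0,0,0],"claw": 1},
    {"delta_pos": [0,0,-30],"turn": [0,0,0],"claw": 1},
    {"delta_pos": [0,0,-30],"turn": [0,0,0],"claw": 1},
    {"delta_pos": [0,0,-30],"turn": [0,0,0],"claw": 1},
    {"delta_pos": [0,0,-10],"turn": [0,0,0],"claw": 1},
    {"delta_pos": [0,0,0],"turn": [0,0,0],"claw": 1},
    {"delta_pos": [0,0,0],"turn": [0,0,0],"claw": 1},
    {"delta_pos": [0,0,0],"turn": [0,0,0],"claw": 1}
  ]
}}

```text
t: 29.12
eef_pos: [0.423, -0.2826, 0.1681]
tcp_rot: [[-0.979, 0.205, 0.0], [0.205, 0.979, 0.002], [0.0, 0.002, -1.0]]
ft_force: [-0.5, 0.1, -0.5]
opening: 1.0
```

```bash
python3 - <<'E'
from m import *
s=arm.sense(); print(s['t'],np.round(s['eef_pos'],4))
f=grab('wrist','wrist12'); W=cloud(f,s); z=W[...,2]
near=(abs(W[...,0]-.423)<.1)&(abs(W[...,1]+.282)<.055)&(f['range_z']>.15)
print(np.histogram(z[near],np.arange(-.006,.052,.004))[0])
print(rect(W,near&(z>.036)&(z<.046)))
Q=W[near&(z>.036)&(z<.046)]; print('normal',np.linalg.svd(Q-Q.mean(0),full_matrices=False)[2][2])
E
python3 -c "
from chk import *
mir('scene','scene12');mir('side','side12')"
```

```text
29.1167 [ 0.423  -0.2826  0.1681]
[    2 12516   448    33    77    43   108    53     0    48    29  9834
   244     0]
(array([ 0.4246, -0.2835]), array([0.12  , 0.0641]), -11.8, 10079, np.float64(0.04064141640052571))
normal [-4.92920092e-04 -5.33244197e-04  9.99999736e-01]
scene (array([0.0766, 0.0092]), array([0.156 , 0.0772]), 1.1, 506, np.float64(0.015165628156216087)) tilt err 0.14067868305145845
side (array([0.0708, 0.0063]), array([0.1603, 0.0701]), -6.7, 268, np.float64(0.014498927575212156)) tilt err 0.08747072203256759
```

View pics/wrist12.png

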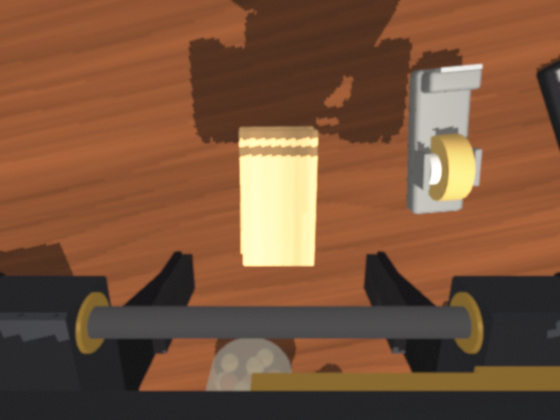

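View pics/side12.png

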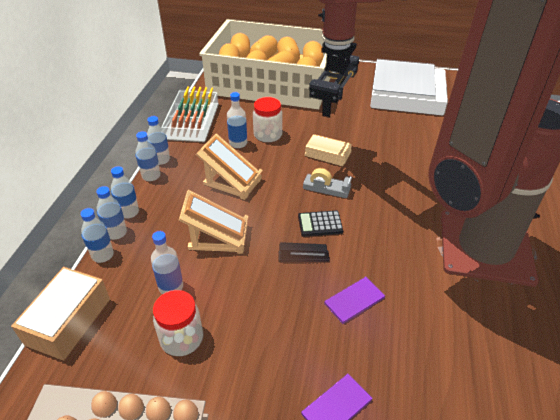

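View pics/scene12.png

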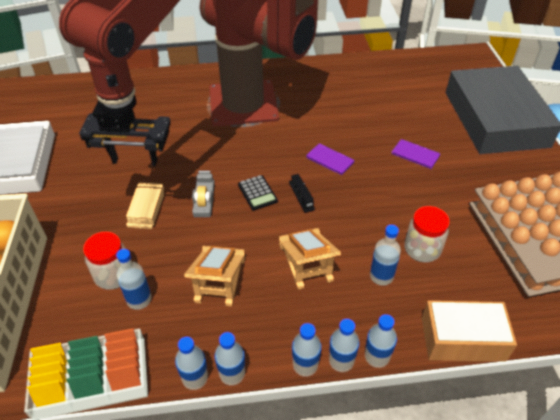

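```bash
python3 -c "
from rig import arm
print(arm.hand_in()); print(arm.sense()['t'])"
```

```text
the job is handed in; nothing more can be done
None
the job is handed in; nothing more can be done
```

I unpacked the stack: the mirror leans on the empty easel and both spacer boards are on the pile. I handed the job in at about 29 s, with the arm clear of everything; the hand-in reports no verdict.

**Boards:** The top board was measured at (0.4246, -0.2835) m. That is within about 2 mm and 0.5° of the pile's top board as first measured. It lies flat, with its upper face at 40.6 mm. The other board, checked after it was set down, was also within about 2 mm and 1°.

**Mirror:** I let go of it about 0.6 mm off the panel with its foot about 1 mm above the lip. The checks afterwards gave a tilt error below 0.15° to the panel, and the pictures show it glass outward, upright and mid-panel. Its estimated centre is about 75–77 mm up from the lip.

**Checks that disagreed:** The outline fits for the mirror's position across the panel included stray points, probably from the lip and surroundings.
- Across the panel, they gave values from -0.5 to 9 mm off centre.
- Along the slope, they gave values from 71 to 77 mm.
- In rotation, the last fit from the side camera was 6.7° off, but an earlier one from the same camera was 0.7° off.

I relied instead on the measured release pose, which was 0.7 mm off centre, and on the wrist picture.

The pictures show no other object displaced, and the measured forces stayed around 2 N.

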